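Honeycomb of desk planters

ROBOT

A 6-joint arm with a two-finger parallel gripper is mounted at the origin on the work surface. World frame = base frame: x ahead of the robot, y to its left, z up, the work surface at z = 0. Lengths are in m, angles in degrees, forces in N, time in s.
With the tool pointing down it reaches from about 0.325 to 0.9 m from the base axis. Payload 3.5 kg.
Tool frame: the origin (TCP) lies midway between the tips of the shut fingers; the grasp point (between the pads) lies 19 mm behind it; z points along the fingers, y is the direction in which the jaws open and shut (so a half turn about z gives the same grasp; the last joint's range is limited). The gripper opens to 85 mm and grips with 20 to 120 N. Pads are 22 mm wide; open, the fingers measure 114 mm over their backs; the gripper's body (76 mm by 85 mm) begins 54 mm behind the grasp point. The pads swing forward as they close: fully open they stand 13 mm farther back than shut.
Start: joints at [60.424, 15.837, -1.513, 72.651, 0, 84.076], TCP at [0.251, 0.572, 0.231] pointing down, gripper open.
Joint ranges: [-178.77, 178.77], [-48.84, 107.48], [-61.69, 71.31], [-111.58, 123.2], [-90, 87.43], [-180, 180]. Speed limits (degrees/s): [147.25, 147.25, 180, 180, 180, 180].

INTERFACE

Orientations are given as a 3x3 rotation matrix whose columns are the frame's x, y, z axes.
In Python, from station import monitor, cams, r, spotter gives the robot as it stands.
- The arm moves only by the tool drive_tool, never from a script. Its argument "series" is a list of rows, each a list of 7 numbers: the shift along the tool's x, y, z normalised to -1 to 1, where 1 is 500 mm, then the turn, a rotation vector about the tool's x, y, z normalised to -1 to 1, where 1 is 60 degrees, then the opening, from -1 (shut) to 1 (fully open), so that 0 is half open. A call has 1 to 20 rows; each row is the pose to reach, as a shift and turn from the pose measured when the call began, along the tool's axes at that moment; what a row does not reach only later rows make up. A row lasts 1/12 s, in which the tool goes at most 41.7 mm and 7.16 degrees, less where a joint would pass 70% of its speed; a pose out of reach is approached as far as the arm can. A call with a number of a shift or a turn outside -1 to 1 is refused whole. A call with a gripper value outside its range is refused whole. The fingers move at their own pace and stop on an object; the grip force is fixed at half the most. Time passes only in rows, so rows that repeat a pose let the fingers close. It gives the time, the measured TCP pose, the force and the opening at its end, in the units of the state.
- monitor.get_state(): the state, without advancing time (a new reading comes with each control period).
- cams.capture(name): name is "scene" or "top"; returns a dict with "image" (480x640x3 uint8, red, green, blue), "depth" (480x640 float32, m along the optical axis (not along the pixel's ray), 0 where there is no reading), "fx", "fy", "cx", "cy" (pixels), "extrinsics" (4x4, takes a point from camera to world coordinates). Camera axes: x right, y down, z forward; pixel columns grow to the right and rows downward; lengths in m; the calibration is good to about 2 mm. A picture is of the moment at which its call begins.
- r.finish_job(): hands the job in, once; it reports no verdict.
Trained networks look in the newest picture that a camera, given by its name, has taken for a name from the list of things; names that differ only in an ending like _2 or _b are one class to them, and where a whole thing is asked for, a point or a joint stands for the part that bears it (a point fixed in the world has none). Each returns a list of dicts, best first, with "score" (0 to 1); they miss things now and then, are a little off and sometimes report something else, mostly with a low value. They report only what shows in the picture. A call takes as long as a camera call.
- spotter.find_in(camera, thing): "at" ([column, row] in pixels, amid what is visible of it).
The state is a dict: "t": time; "joint_positions": joint angles; "joint_velocities": joint speeds; "joint_efforts": joint torques, N m; "position": TCP position; "eef_rot": TCP orientation; "wrist_force": force on the tool from outside, world axes, zero at the start; "ft_torque": the same for the moment, N m; "finger_gap": opening from 0.0 (shut) to 1.0 (fully open).
Only numpy, scipy, OpenCV 4.12 (cv2) and the standard library are available. Lean on these libraries where they do the work, as an engineer would, in place of code of your own. Each camera call takes 0.05 s, during which the arm holds its last target.

TASK

Move the four six-sided plant pots into the wooden tray, each standing on the felt pad of its own colour and turned so that the pots pack together like a honeycomb, flat face to flat face with hardly a gap. Keep the pots upright on the way so that no soil spills, and leave the round pot and the square pot where they stand.

Things in the scene. Friction and masses are not known exactly. Their poses are not given: they have to be found in the camera images.
- pot_yellow: loose yellow six-sided (regular hexagon) plant pot, 52 mm across flats, 60 mm across corners, 50 mm high with upright sides, about 0.16 kg, holding a small rigid green rosette plant that stays within 22 mm of the pot's axis and ends at most 72 mm above the pot's underside. Origin: centre of the underside; z up. Its flat faces look along its own x axis and every 60 degrees from it. It stands on the desk (z = 0) at the start.
- pot_black: loose black six-sided (regular hexagon) plant pot, 52 mm across flats, 60 mm across corners, 50 mm high with upright sides, about 0.16 kg, holding a small rigid green rosette plant that stays within 22 mm of the pot's axis and ends at most 72 mm above the pot's underside. Origin: centre of the underside; z up. Its flat faces look along its own x axis and every 60 degrees from it. It stands on the desk (z = 0) at the start.
- pot_red: loose red six-sided (regular hexagon) plant pot, 52 mm across flats, 60 mm across corners, 50 mm high with upright sides, about 0.16 kg, holding a small rigid green rosette plant that stays within 22 mm of the pot's axis and ends at most 72 mm above the pot's underside. Origin: centre of the underside; z up. Its flat faces look along its own x axis and every 60 degrees from it. It stands on the desk (z = 0) at the start.
- pot_blue: loose blue six-sided (regular hexagon) plant pot, 52 mm across flats, 60 mm across corners, 50 mm high with upright sides, about 0.16 kg, holding a small rigid green rosette plant that stays within 22 mm of the pot's axis and ends at most 72 mm above the pot's underside. Origin: centre of the underside; z up. Its flat faces look along its own x axis and every 60 degrees from it. It stands on the desk (z = 0) at the start.
- pad_yellow: fixed yellow hexagonal felt pad, 55 mm across flats, 2 mm thick, in a brown wooden tray. Origin: centre of its underside, 5 mm above the desk (top at 7 mm). Its edges face along its own x axis and every 60 degrees. The four pads lie edge to edge, 56 mm from centre to centre.
- pad_black: fixed black hexagonal felt pad, 55 mm across flats, 2 mm thick, in a brown wooden tray. Origin: centre of its underside, 5 mm above the desk (top at 7 mm). Its edges face along its own x axis and every 60 degrees. The tray's rim stands 14 mm above the desk, at least 10 mm beyond the pads.
- pad_red: fixed red hexagonal felt pad, 55 mm across flats, 2 mm thick, in a brown wooden tray. Origin: centre of its underside, 5 mm above the desk (top at 7 mm). Its edges face along its own x axis and every 60 degrees. The pads form a rhombus: two middle pads touch three others, two end pads touch only the middle two.
- pad_blue: fixed blue hexagonal felt pad, 55 mm across flats, 2 mm thick, in a brown wooden tray. Origin: centre of its underside, 5 mm above the desk (top at 7 mm). Its edges face along its own x axis and every 60 degrees. Which colour is in which place of the rhombus changes.
- round_pot: bystander, to be left alone: loose round yellow plant pot, 54 mm diameter, 50 mm high, with a small column cactus and a pink flower ending 97 mm above its underside. Origin: centre of the underside, z up.
- square_pot: bystander, to be left alone: loose square blue plant pot, 50 x 50 mm, 50 mm high, with a ball cactus ending 71 mm above its underside. Origin: centre of the underside, z up.

How it is judged:
By the outcome, as a careful person would: the job done as asked, in the order asked, and still so for the second after the job is handed in, with the robot touching nothing.
It also fails if it takes over 99 s, if anything falls off the work surface, if the arm or the gripper's body presses on something with over 40 N, if the wrist force passes 120 N, or if a joint passes its speed limit or range.

## Working session

There is one attempt and no reset: what is moved stays moved. The work goes in short steps, Python scripts to look and compute and a tool call to move; the robot and the scene stay as the last step left them, time stands still between calls to the robot, and variables do not carry over. Pictures are saved under pics/ and viewed, and the job is handed in when it is done.

Besides the shell and the picture viewer there is one more tool, called after "Emit:" in YAML: its name, and indented under it one key for each argument. drive_tool: Moves the arm, as the interface text tells. Scaled input: -1 to 1 covers 500 mm each way for a shift and 60 degrees each way for a turn. Its arguments: {"type":"object","properties":{"series":{"type":"array"}},"required":["series"]}

```bash
ls; mkdir -p pics; python3 - <<'E'
from station import monitor, cams, r, spotter
import cv2, numpy as np
print(monitor.get_state())
for n in ("top","scene"):
    c=cams.capture(n)
    cv2.imwrite(f"pics/{n}0.png",c["image"][:,:,::-1]); np.savez(f"{n}0.npz",**c)
    print(n,c["fx"],c["fy"],c["cx"],c["cy"]); print(np.round(c["extrinsics"],4))
E
```

```text
pics
{'t': 0.0, 'joint_positions': array([ 6.04244125e+01,  1.58794039e+01, -1.59885026e+00,  7.26515844e+01,
        1.88921551e-04,  8.40756374e+01]), 'joint_velocities': array([ 0.05550246, -0.04183936, -0.01177953, -0.03101131,  0.01836649,
        0.00499369]), 'joint_efforts': array([ 1.89829728e-05, -4.45506871e+01,  2.95204300e+01,  1.63067569e-02,
       -1.36782237e-04, -3.06861523e-06]), 'position': array([0.25034466, 0.57180597, 0.23013902]), 'eef_rot': array([[-9.16004299e-01,  4.01166881e-01, -1.12135430e-03],
       [ 4.01168378e-01,  9.16002213e-01, -1.96921982e-03],
       [ 2.37177248e-04, -2.25366571e-03, -9.99997432e-01]]), 'wrist_force': array([ 0.25434582, -0.78608731, -0.16112714]), 'ft_torque': array([-0.02620968, -0.03060292, -0.03869959]), 'finger_gap': 1.0061317780639225}
top 488.6469560161611 488.6469560161611 319.01766869688186 248.38731266371323
[[ 0.0189 -0.9923  0.122   0.4179]
 [-0.9998 -0.018   0.0081  0.0483]
 [-0.0058 -0.1222 -0.9925  0.968 ]
 [ 0.      0.      0.      1.    ]]
scene 442.59412196779846 442.59412196779846 320.0245932797676 241.56005185948985
[[-0.6048  0.4722 -0.6412  1.0406]
 [ 0.7961  0.3386 -0.5016  0.4371]
 [-0.0197 -0.8139 -0.5807  0.5197]
 [ 0.      0.      0.      1.    ]]
```

View pics/top0.png

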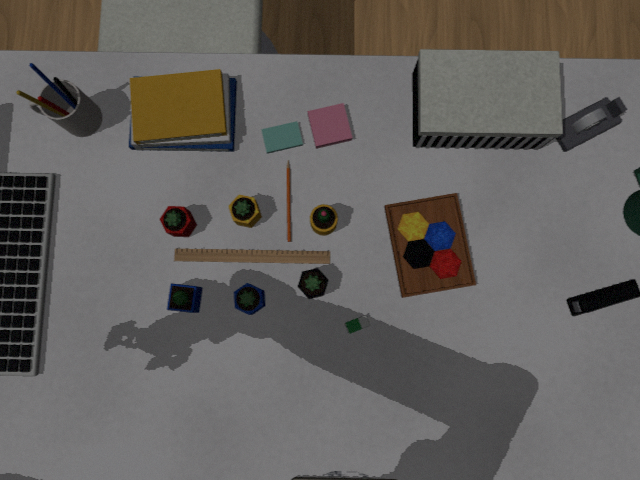

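View pics/scene0.png

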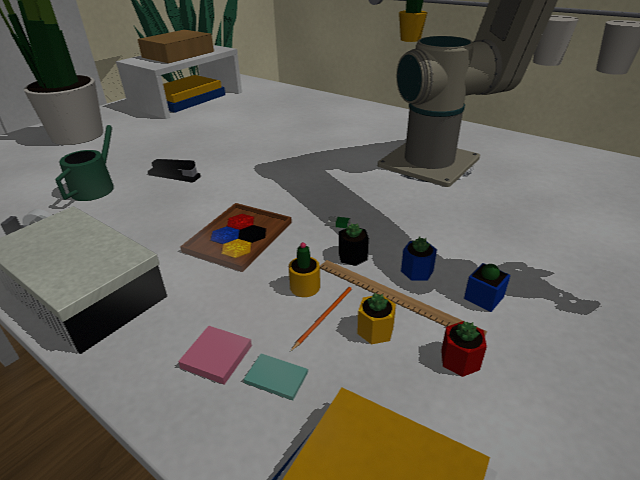

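Top view: hex pots red (178,221), yellow (244,210), black (313,283), blue (249,299). Bystanders are the round pot at (323,219) and the square pot at (184,298). Pads are yellow (413,227), blue (440,236), black (418,254) and red (446,264), so blue and black are the middle pads. The scene view agrees. Next I'll fit hexagon models.

```bash
python3 - <<'E'
import numpy as np, cv2
c=np.load("top0.npz"); im=c["image"][:,:,::-1]
a=cv2.resize(im[190:320,150:350],None,fx=4,fy=4,interpolation=cv2.INTER_CUBIC)
cv2.imwrite("pics/crop1.png",a)
a=cv2.resize(im[185:305,375:485],None,fx=5,fy=5,interpolation=cv2.INTER_CUBIC)
cv2.imwrite("pics/crop2.png",a)
s=np.load("scene0.npz"); im=s["image"][:,:,::-1]
a=cv2.resize(im[190:390,170:520],None,fx=2.2,fy=2.2,interpolation=cv2.INTER_CUBIC)
cv2.imwrite("pics/crop3.png",a)
for p in [(178,221),(244,210),(313,283),(249,299),(323,219),(184,298),(413,227),(440,236),(418,254),(446,264),(60,420)]:
    u,v=p; d=c["depth"][v,u]; P=c["extrinsics"]@[(u-c["cx"])/c["fx"]*d,(v-c["cy"])/c["fy"]*d,d,1]
    print(p,np.round(P[:3],4))
E
```

```text
(178, 221) [0.5761 0.3216 0.0643]
(244, 210) [0.5981 0.1973 0.0702]
(313, 283) [0.4643 0.0655 0.0665]
(249, 299) [0.4327 0.1821 0.069 ]
(323, 219) [0.5811 0.0492 0.084 ]
(184, 298) [0.4323 0.3021 0.0667]
(413, 227) [ 0.5825 -0.1302  0.0062]
(440, 236) [ 0.5653 -0.1836  0.0065]
(418, 254) [ 0.5283 -0.1395  0.0081]
(446, 264) [ 0.5098 -0.1951  0.0055]
(60, 420) [1.963e-01 5.466e-01 5.000e-04]
```

View pics/crop1.png

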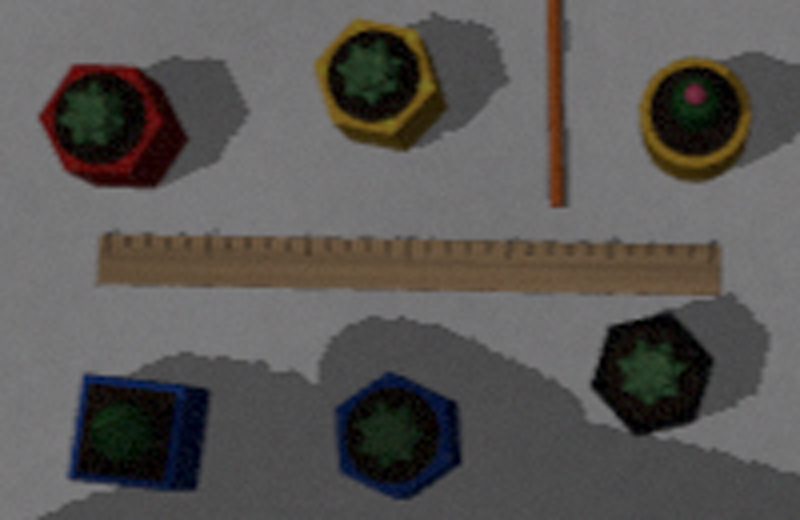

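View pics/crop2.png

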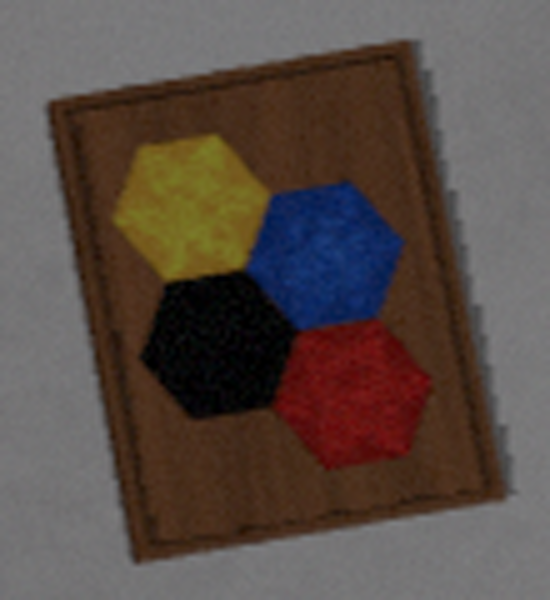

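View pics/crop3.png

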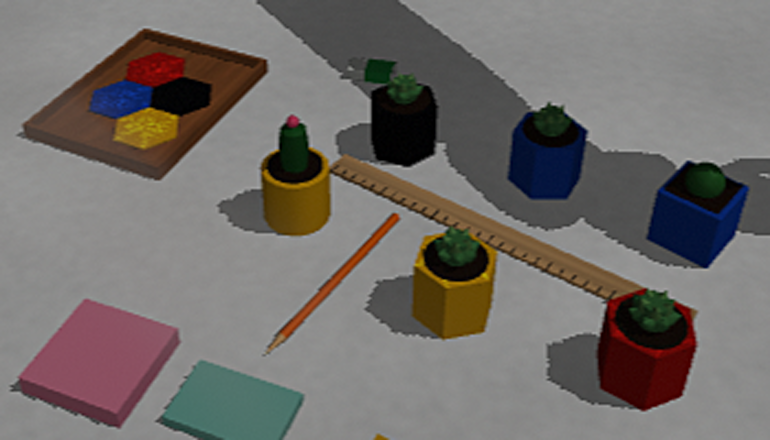

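```bash
cat > h.py <<'E'
import numpy as np, cv2
from scipy.optimize import minimize
UP=6
def proj(c,P):
    P=np.atleast_2d(P); E=np.linalg.inv(c["extrinsics"]); Q=P@E[:3,:3].T+E[:3,3]
    return np.c_[c["fx"]*Q[:,0]/Q[:,2]+c["cx"], c["fy"]*Q[:,1]/Q[:,2]+c["cy"]]
def verts(x,y,yaw,z0,z1,af):
    R=af/np.sqrt(3); a=np.radians(yaw+30+60*np.arange(6))
    b=np.c_[x+R*np.cos(a),y+R*np.sin(a)]
    return np.vstack([np.c_[b,np.full(6,z)] for z in ([z0,z1] if z1>z0 else [z0])])
def cmask(im,col):
    f=im.astype(np.float32); R,G,B=f[...,0],f[...,1],f[...,2]
    if col=="red": return (R>1.9*G)&(R>1.9*B)&(R>40)
    if col=="yellow": return (R>2.0*B)&(G>1.25*B)&(R>55)&(G>0.55*R)
    if col=="blue": return (B>1.45*R)&(B>1.2*G)&(B>35)
    if col=="black": return (f.max(-1)<38)
def getmask(c,col,x,y,z0,z1,af):
    """upsampled convex hull mask of coloured blob near the predicted position"""
    p=proj(c,verts(x,y,0,z0,z1,af*1.25)); lo=np.floor(p.min(0)).astype(int)-6; hi=np.ceil(p.max(0)).astype(int)+6
    crop=c["image"][lo[1]:hi[1],lo[0]:hi[0]]
    n=crop.shape
    big=cv2.resize(crop,(n[1]*UP,n[0]*UP),interpolation=cv2.INTER_LINEAR)
    big=cv2.GaussianBlur(big,(0,0),2.5)
    m=cmask(big,col).astype(np.uint8)
    k,lab,st,ce=cv2.connectedComponentsWithStats(m)
    pc=((p.mean(0)-lo)+.5)*UP-.5
    # components sizable & near
    best=np.zeros_like(m)
    for i in range(1,k):
        if st[i,4]>150 and np.linalg.norm(ce[i]-pc)<22*UP: best[lab==i]=1
    return lo,big,best
def hullfill(m):
    pts=np.argwhere(m)[:,::-1].astype(np.int32); h=cv2.convexHull(pts); o=np.zeros_like(m); cv2.fillConvexPoly(o,h,1); return o
def rend(c,lo,shape,V):
    q=(proj(c,V)-lo+.5)*UP-.5
    h=cv2.convexHull(q.astype(np.float32))[:,0]
    o=np.zeros(shape,np.uint8); cv2.fillConvexPoly(o,np.round(h*16).astype(np.int32),255,cv2.LINE_AA,4); return o/255.
def fitpot(cs,col,x,y,z0=0.,h=.05,af=.052):
    ms=[]
    for c in cs:
        lo,big,m=getmask(c,col,x,y,z0,z0+h,af); ms.append((c,lo,hullfill(m),big,m))
    def cost(p):
        s=0
        for c,lo,m,_,_ in ms:
            o=rend(c,lo,m.shape,verts(p[0]/1e3,p[1]/1e3,p[2],z0,z0+h,af)); s+=np.abs(o-m).sum()/m.sum()
        return s/len(ms)
    best=None
    for a in range(-30,30,10):
        q=minimize(cost,[x*1e3,y*1e3,a],method="Nelder-Mead",options=dict(initial_simplex=[[x*1e3,y*1e3,a],[x*1e3+4,y*1e3,a],[x*1e3,y*1e3+4,a],[x*1e3,y*1e3,a+8]],xatol=.02,fatol=1e-5))
        if best is None or q.fun<best.fun: best=q
    p=best.x; p[2]=(p[2]+30)%60-30
    return p,best.fun,ms
def fitpads(cs,x,y,yaw,order):
    """order: dict colour-> (i) rhombus cells in local frame"""
    ms=[(c,col)+getmask(c,col,*pos,.007,.007,.055) for c in cs for col,pos in order.items()]
    return ms
def draw(c,items,name,box,s):
    im=c["image"][:,:,::-1]; x0,y0,x1,y1=box
    a=cv2.resize(im[y0:y1,x0:x1],None,fx=s,fy=s,interpolation=cv2.INTER_CUBIC)
    a=cv2.convertScaleAbs(a,alpha=1.5)
    for V in items:
        q=(proj(c,V)-[x0,y0]+.5)*s-.5
        for k in range(0,len(q),6): cv2.polylines(a,[np.round(q[k:k+6]*16).astype(np.int32)],True,(0,255,0) if k==0 else (255,255,255),1,cv2.LINE_AA,4)
    cv2.imwrite(name,a)
E
cat > fit0.py <<'E'
from h import *
T=dict(np.load("top0.npz")); S=dict(np.load("scene0.npz"))
init={"red":(.575,.32),"yellow":(.598,.197),"black":(.464,.065),"blue":(.432,.182)}
its=[]
for col,(x,y) in init.items():
    for nm,cs in (("top",[T]),("scene",[S]),("both",[T,S])):
        p,f,ms=fitpot(cs,col,x,y); print(col,nm,np.round(p,2),round(f,4))
        if nm=="both": its.append(verts(p[0]/1e3,p[1]/1e3,p[2],0,.05,.052))
draw(T,its,"pics/fit_top.png",(150,190,350,320),4)
draw(S,its,"pics/fit_scene.png",(325,210,525,390),4)
# pads
pi={"yellow":(.5825,-.1302),"blue":(.5653,-.1836),"black":(.5283,-.1395),"red":(.5098,-.1951)}
for nm,cs in (("top",[T]),("scene",[S]),("both",[T,S])):
    M=fitpads(cs,0,0,0,pi)
    # local: blue->black axis. q: centre, angle a = direction black->blue
    def cent(q):
        o=np.array(q[:2]); a=np.radians(q[2]); u=np.array([np.cos(a),np.sin(a)]); v=np.array([-u[1],u[0]])
        return {"blue":o+28*u,"black":o-28*u,"yellow":o+28*np.sqrt(3)*v,"red":o-28*np.sqrt(3)*v}
    def cost(q):
        C=cent(q); s=0
        for c,col,lo,big,m in M:
            if col=="black": mm=m
            mm=m
            o=rend(c,lo,m.shape,verts(C[col][0]/1e3,C[col][1]/1e3,q[2],.007,.007,.055)); s+=np.abs(o-mm).sum()/o.sum()
        return s/len(M)
    d=np.array(pi["blue"])-np.array(pi["black"]); a=np.degrees(np.arctan2(d[1],d[0])); o=(np.array(pi["blue"])+pi["black"])*500
    b=minimize(cost,[*o,a],method="Nelder-Mead",options=dict(initial_simplex=[[*o,a],[o[0]+4,o[1],a],[o[0],o[1]+4,a],[*o,a+8]],xatol=.02,fatol=1e-5))
    print(nm,np.round(b.x,2),round(b.fun,4)); print({k:np.round(v,1) for k,v in cent(b.x).items()})
C=cent(b.x); its=[verts(C[k][0]/1e3,C[k][1]/1e3,b.x[2],.007,.007,.055) for k in C]
draw(T,its,"pics/fit_pad_top.png",(375,185,485,305),5)
draw(S,its,"pics/fit_pad_scene.png",(170,190,310,280),5)
E
python3 fit0.py
```

```text
red top [582.66 333.73   7.49] 0.2046
red scene [583.93 333.37  -3.93] 0.0294
red both [583.55 333.34  -3.58] 0.1195
yellow top [605.2  202.56  -5.38] 0.1209
yellow scene [606.86 203.48  -9.26] 0.025
yellow both [606.43 203.3   -9.14] 0.0772
black top [465.34  66.36  16.53] 0.0603
black scene [468.48  68.25  10.73] 0.0488
black both [466.18  66.8   11.86] 0.0687
blue top [434.32 188.   -24.45] 0.0229
blue scene [437.4  188.72 -23.96] 0.034
blue both [434.61 187.81 -24.13] 0.054
top [ 547.47 -161.1   -49.33] 0.4222
{'blue': array([ 565.7, -182.3]), 'black': array([ 529.2, -139.9]), 'yellow': array([ 584.2, -129.5]), 'red': array([ 510.7, -192.7])}
scene [ 550.38 -158.98  -49.49] 0.26
{'blue': array([ 568.6, -180.3]), 'black': array([ 532.2, -137.7]), 'yellow': array([ 587.3, -127.5]), 'red': array([ 513.5, -190.5])}
both [ 548.63 -160.5   -49.29] 0.3776
{'blue': array([ 566.9, -181.7]), 'black': array([ 530.4, -139.3]), 'yellow': array([ 585.4, -128.9]), 'red': array([ 511.9, -192.1])}
```

```bash
cat > dbg.py <<'E'
from h import *
T=dict(np.load("top0.npz")); S=dict(np.load("scene0.npz"))
rows=[]
for c in (T,S):
    tiles=[]
    for col,x,y,z1,af in [("red",.582,.333,.05,.052),("yellow",.605,.203,.05,.052),("black",.465,.066,.05,.052),("blue",.434,.188,.05,.052)]+[(k,*v,.007,.055) for k,v in {"yellow":(.5825,-.1302),"blue":(.5653,-.1836),"black":(.5283,-.1395),"red":(.5098,-.1951)}.items()]:
        lo,big,m=getmask(c,col,x,y,0 if z1>.01 else z1,z1,af)
        b=big.copy(); e=cv2.morphologyEx(m,cv2.MORPH_GRADIENT,np.ones((5,5),np.uint8)); b=cv2.convertScaleAbs(b,alpha=1.5); b[e>0]=(0,255,0)
        tiles.append(cv2.resize(b[:,:,::-1],(200,200)))
    rows+= [np.hstack(tiles[:4]),np.hstack(tiles[4:])]
cv2.imwrite("pics/dbg1.png",cv2.resize(np.vstack(rows),(600,600)))
E
python3 dbg.py
```

```text
(no output)
```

View pics/dbg1.png

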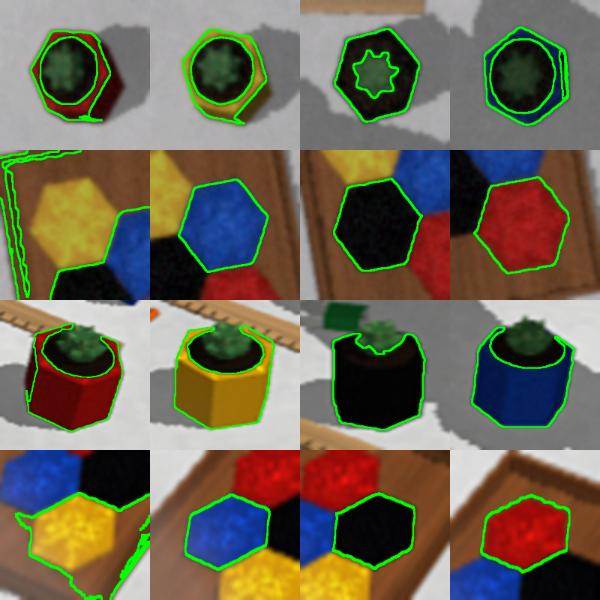

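View pics/fit_top.png

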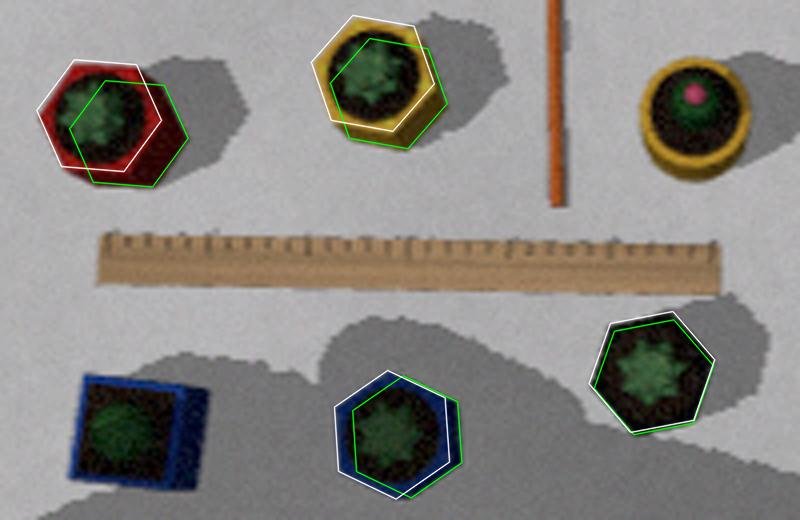

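View pics/fit_scene.png

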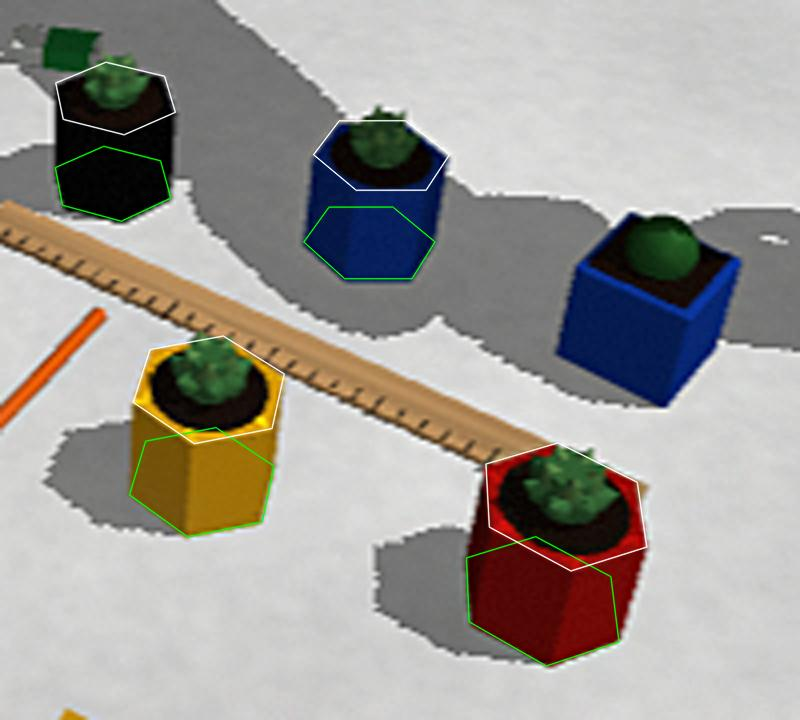

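```bash
python3 - <<'E'
s=open("h.py").read()
i=s.index("def cmask"); j=s.index("def getmask")
s=s[:i]+'''def cmask(im,col):
    f=im.astype(np.float32); R,G,B=f[...,0],f[...,1],f[...,2]
    if col=="red": return (R>1.9*G)&(R>1.9*B)&(R>18)
    if col=="yellow": return (R>1.6*B)&(G>1.25*B)&(R>30)&(G>0.67*R)
    if col=="blue": return (B>1.4*R)&(B>1.15*G)&(B>25)
    if col=="black": return (f.max(-1)<38)
'''+s[j:]
s=s.replace("    k,lab,st","    m=cv2.morphologyEx(m,cv2.MORPH_OPEN,np.ones((5,5),np.uint8))\n    k,lab,st")
open("h.py","w").write(s)
E
python3 dbg.py; python3 fit0.py
```

```text
red top [582.35 333.08  -6.52] 0.0824
red scene [583.98 333.31  -3.64] 0.0196
red both [583.57 333.23  -2.74] 0.0543
yellow top [605.36 202.75  -9.26] 0.0281
yellow scene [604.74 201.54 -29.89] 0.3956
yellow both [605.51 202.99 -12.3 ] 0.2214
black top [465.34  66.36  16.53] 0.0607
black scene [468.54  68.2   10.56] 0.049
black both [466.35  66.77  11.3 ] 0.0688
blue top [434.3  188.06 -24.5 ] 0.0171
blue scene [437.43 188.74 -24.15] 0.0336
blue both [434.56 187.87 -24.13] 0.0521
top [ 547.4  -161.3   -49.15] 0.0569
{'blue': array([ 565.7, -182.5]), 'black': array([ 529.1, -140.1]), 'yellow': array([ 584.1, -129.6]), 'red': array([ 510.7, -193. ])}
scene [ 550.46 -158.92  -50.02] 0.1292
{'blue': array([ 568.5, -180.4]), 'black': array([ 532.5, -137.5]), 'yellow': array([ 587.6, -127.8]), 'red': array([ 513.3, -190.1])}
both [ 548.76 -160.3   -49.78] 0.1272
{'blue': array([ 566.8, -181.7]), 'black': array([ 530.7, -138.9]), 'yellow': array([ 585.8, -129. ]), 'red': array([ 511.7, -191.6])}
```

View pics/dbg1.png

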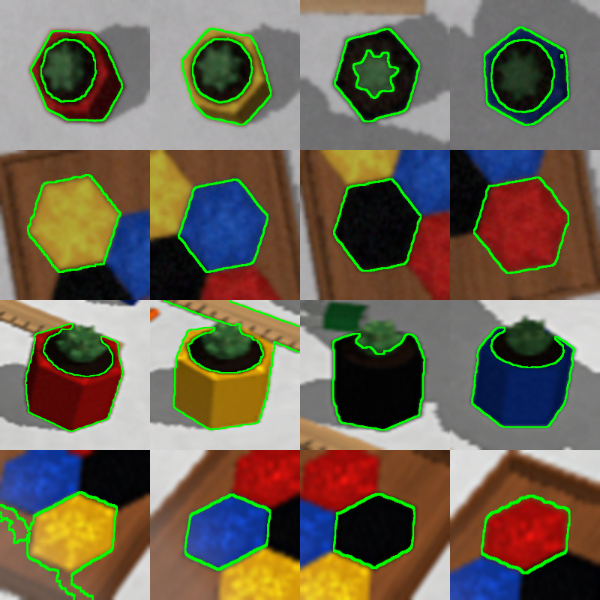

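View pics/fit_top.png

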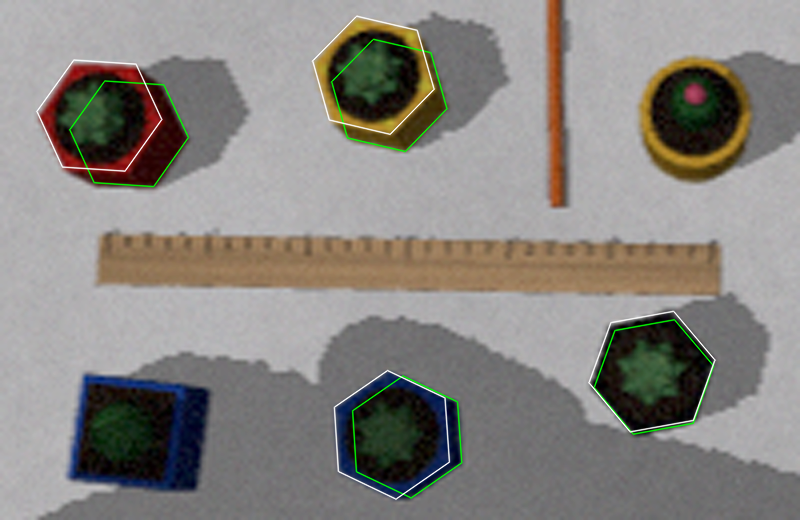

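View pics/fit_pad_top.png

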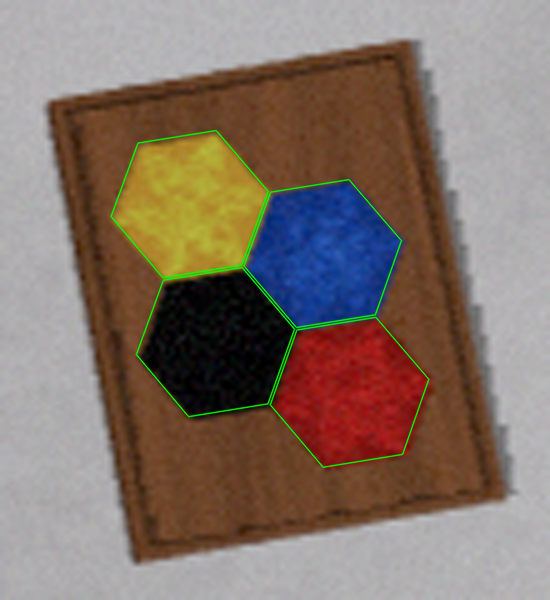

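The pads fit well. The two cameras disagree by a steady offset of about 3 mm, so I'll grip each pot twice at 60° to centre it and calibrate out that offset. Next is a move helper, starting with the blue pot.

```bash
cat > mv.py <<'E'
import sys, numpy as np
from scipy.spatial.transform import Rotation as Ro
from station import monitor
def go(x,y,z,yaw,s=None):
    s=s or monitor.get_state(); R=s["eef_rot"]; p=s["position"]
    a=np.radians(yaw); ty=np.array([np.cos(a),np.sin(a),0]); tz=np.array([0,0,-1.]); Rt=np.c_[np.cross(ty,tz),ty,tz]
    d=R.T@(np.array([x,y,z])-p)/.5; w=Ro.from_matrix(R.T@Rt).as_rotvec(degrees=True)/60
    print((x,y,z,yaw),"->",np.round(d,4).tolist(),np.round(w,4).tolist(),"rows>=",int(np.ceil(max(np.linalg.norm(d)*.5/.0417,np.linalg.norm(w)*60/7.16))))
def st():
    s=monitor.get_state(); R=s["eef_rot"]
    print("t",round(s["t"],2),"p",np.round(s["position"]*1e3,2),"yaw",round(np.degrees(np.arctan2(R[1,1],R[0,1])),2),"tilt",np.round(np.degrees(np.arccos(-R[2,2])),2),"F",np.round(s["wrist_force"],1),"gap",round(s["finger_gap"],4),"j6",round(s["joint_positions"][5],1))
if __name__=="__main__":
    st()
    for t in sys.argv[1:]: go(*map(float,t.split(",")))
E
python3 mv.py .436,.1884,.15,35.7
```

```text
t 0.1 p [250.38 571.89 230.24] yaw 66.35 tilt 0.12 F [0.7 1.1 0.1] gap 0.9992 j6 84.1
(0.436, 0.1884, 0.15, 35.7) -> [-0.6478, -0.5533, 0.1615] [-0.002, 0.0003, 0.5108] rows>= 11
```

Emit:
drive_tool:
  series:
    - [-0.648, -0.553, 0.1615, -0.002, 0, 0.511, 1]
    - [-0.648, -0.553, 0.1615, -0.002, 0, 0.511, 1]
    - [-0.648, -0.553, 0.1615, -0.002, 0, 0.511, 1]
    - [-0.648, -0.553, 0.1615, -0.002, 0, 0.511, 1]
    - [-0.648, -0.553, 0.1615, -0.002, 0, 0.511, 1]
    - [-0.648, -0.553, 0.1615, -0.002, 0, 0.511, 1]
    - [-0.648, -0.553, 0.1615, -0.002, 0, 0.511, 1]
    - [-0.648, -0.553, 0.1615, -0.002, 0, 0.511, 1]
    - [-0.648, -0.553, 0.1615, -0.002, 0, 0.511, 1]
    - [-0.648, -0.553, 0.1615, -0.002, 0, 0.511, 1]
    - [-0.648, -0.553, 0.1615, -0.002, 0, 0.511, 1]
    - [-0.648, -0.553, 0.1615, -0.002, 0, 0.511, 1]
    - [-0.648, -0.553, 0.1615, -0.002, 0, 0.511, 1]
    - [-0.648, -0.553, 0.1615, -0.002, 0, 0.511, 1]

```text
t: 1.27
position: [0.4358, 0.1889, 0.1499]
eef_rot: [[-0.583, 0.812, -0.0], [0.812, 0.583, 0.0], [0.0, -0.0, -1.0]]
wrist_force: [-0.5, -0.1, 0.8]
finger_gap: 0.998
```

```bash
python3 mv.py .436,.1884,.012,35.7; python3 - <<'E'
from station import cams
import cv2,numpy as np
for n in ("top","scene"):
    c=cams.capture(n); np.savez(n+"1.npz",**c)
T=dict(np.load("top1.npz")); S=dict(np.load("scene1.npz"))
a=cv2.resize(T["image"][200:400,150:400,::-1],(500,400)); b=cv2.resize(S["image"][80:320,280:580,::-1],(500,400))
cv2.imwrite("pics/hover.png",np.vstack([a,b])[:,:,:][0:800])
cv2.imwrite("pics/hover.png",cv2.resize(np.hstack([a,b]),(800,320)))
E
```

```text
t 1.27 p [435.78 188.91 149.93] yaw 35.7 tilt 0.02 F [-0.5 -0.1  0.8] gap 0.9983 j6 69.9
(0.436, 0.1884, 0.012, 35.7) -> [-0.0012, -0.0002, 0.2759] [-0.0001, -0.0004, -0.0001] rows>= 4
```

View pics/hover.png

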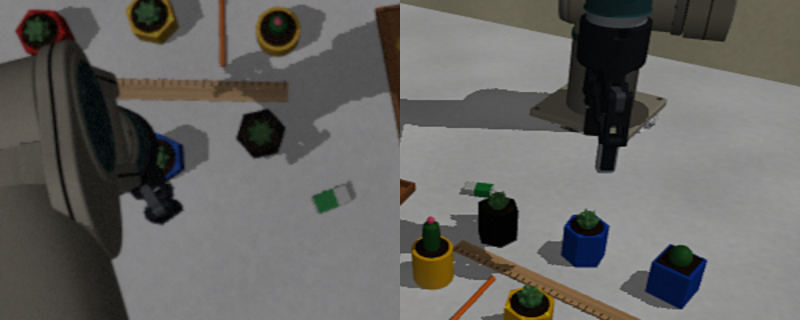

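The gripper hovers over the blue pot in both views. Descend and close.

Emit:
drive_tool:
  series:
    - [0, 0, 0.08, 0, 0, 0, 1]
    - [0, 0, 0.15, 0, 0, 0, 1]
    - [0, 0, 0.2, 0, 0, 0, 1]
    - [0, 0, 0.24, 0, 0, 0, 1]
    - [-0.001, 0, 0.265, 0, 0, 0, 1]
    - [-0.001, 0, 0.276, 0, 0, 0, 1]
    - [-0.001, 0, 0.276, 0, 0, 0, 1]
    - [-0.001, 0, 0.276, 0, 0, 0, -1]
    - [-0.001, 0, 0.276, 0, 0, 0, -1]
    - [-0.001, 0, 0.276, 0, 0, 0, -1]
    - [-0.001, 0, 0.276, 0, 0, 0, -1]
    - [-0.001, 0, 0.276, 0, 0, 0, -1]
    - [-0.001, 0, 0.276, 0, 0, 0, -1]
    - [-0.001, 0, 0.276, 0, 0, 0, -1]

```text
t: 2.53
position: [0.4374, 0.1896, 0.0136]
eef_rot: [[-0.585, 0.811, 0.003], [0.811, 0.585, 0.001], [-0.001, 0.003, -1.0]]
wrist_force: [-1.2, 1.1, 6.5]
finger_gap: 0.603
```

```bash
python3 mv.py .436,.1884,.012,95.7
```

```text
t 2.53 p [437.4  189.6   13.59] yaw 35.79 tilt 0.18 F [-1.2  1.1  6.5] gap 0.6032 j6 69.9
(0.436, 0.1884, 0.012, 95.7) -> [-0.0003, -0.0037, 0.0032] [0.0023, 0.0021, -0.9985] rows>= 9
```

Emit:
drive_tool:
  series:
    - [0, 0, 0, 0, 0, 0, -1]
    - [0, 0, 0, 0, 0, 0, -1]
    - [0, 0, 0, 0, 0, 0, -1]

```text
t: 2.78
position: [0.4374, 0.1895, 0.0136]
eef_rot: [[-0.585, 0.811, 0.003], [0.811, 0.585, 0.001], [-0.001, 0.003, -1.0]]
wrist_force: [0.2, 0.4, 1.1]
finger_gap: 0.6
```

```bash
python3 mv.py .436,.1884,.012,95.7
```

```text
t 2.78 p [437.38 189.52  13.6 ] yaw 35.78 tilt 0.18 F [0.2 0.4 1.1] gap 0.6005 j6 69.9
(0.436, 0.1884, 0.012, 95.7) -> [-0.0002, -0.0035, 0.0032] [0.0023, 0.0022, -0.9986] rows>= 9
```

Emit:
drive_tool:
  series:
    - [0, 0, 0, 0, 0, 0, 1]
    - [0, 0, 0, 0, 0, 0, 1]
    - [0, 0, 0, 0, 0, 0, 1]
    - [0, 0, 0, 0, 0, 0, 1]
    - [0, 0, 0, 0, 0, 0, 1]
    - [0, 0, 0, 0, 0, 0, 1]

```text
t: 3.28
position: [0.4374, 0.1895, 0.0136]
eef_rot: [[-0.585, 0.811, 0.003], [0.811, 0.585, 0.001], [-0.001, 0.003, -1.0]]
wrist_force: [-1.0, 0.2, -0.0]
finger_gap: 1.003
```

```bash
python3 mv.py .4374,.1895,.013,95.7
```

```text
t 3.28 p [437.4  189.53  13.59] yaw 35.78 tilt 0.18 F [-1.   0.2 -0. ] gap 1.0033 j6 69.9
(0.4374, 0.1895, 0.013, 95.7) -> [-0.0, -0.0, 0.0012] [0.0024, 0.0022, -0.9986] rows>= 9
```

Emit:
drive_tool:
  series:
    - [0, 0, 0, 0, 0, -0.12, 1]
    - [0, 0, 0, 0, 0, -0.24, 1]
    - [0, 0, 0, 0, 0, -0.36, 1]
    - [0, 0, 0, 0, 0, -0.48, 1]
    - [0, 0, 0, 0, 0, -0.6, 1]
    - [0, 0, 0, 0, 0, -0.72, 1]
    - [0, 0, 0, 0.001, 0.001, -0.84, 1]
    - [0, 0, 0, 0.002, 0.002, -0.95, 1]
    - [0, 0, 0.001, 0.002, 0.002, -0.9986, 1]
    - [0, 0, 0.001, 0.002, 0.002, -0.9986, 1]
    - [0, 0, 0.001, 0.002, 0.002, -0.9986, 1]
    - [0, 0, 0.001, 0.002, 0.002, -0.9986, -1]
    - [0, 0, 0.001, 0.002, 0.002, -0.9986, -1]
    - [0, 0, 0.001, 0.002, 0.002, -0.9986, -1]
    - [0, 0, 0.001, 0.002, 0.002, -0.9986, -1]
    - [0, 0, 0.001, 0.002, 0.002, -0.9986, -1]
    - [0, 0, 0.001, 0.002, 0.002, -0.9986, -1]
    - [0, 0, 0.001, 0.002, 0.002, -0.9986, -1]

```text
t: 4.78
position: [0.4378, 0.1897, 0.0133]
eef_rot: [[-0.995, -0.099, 0.001], [-0.099, 0.995, 0.001], [-0.001, 0.0, -1.0]]
wrist_force: [1.1, 0.4, 2.4]
finger_gap: 0.598
```

```bash
python3 mv.py .436,.1884,.012,95.7
```

```text
t 4.78 p [437.77 189.66  13.33] yaw 95.69 tilt 0.06 F [1.1 0.4 2.4] gap 0.5975 j6 10.0
(0.436, 0.1884, 0.012, 95.7) -> [0.0038, -0.0022, 0.0026] [0.0005, 0.0009, -0.0002] rows>= 1
```

```bash
python3 mv.py .4378,.1897,.14,95.7 .5688,-.1805,.14,70.4 .5688,-.1805,.06,70.4
```

```text
t 4.78 p [437.77 189.66  13.33] yaw 95.69 tilt 0.06 F [1.1 0.4 2.4] gap 0.5975 j6 10.0
(0.4378, 0.1897, 0.14, 95.7) -> [-0.0003, 0.0002, -0.2533] [0.0005, 0.0009, -0.0002] rows>= 4
(0.5688, -0.1805, 0.14, 70.4) -> [-0.1877, -0.7625, -0.2535] [0.0007, 0.0008, 0.4214] rows>= 10
(0.5688, -0.1805, 0.06, 70.4) -> [-0.1875, -0.7626, -0.0935] [0.0007, 0.0008, 0.4214] rows>= 10
```

Emit:
drive_tool:
  series:
    - [0, 0, -0.04, 0, 0, 0, -1]
    - [0, 0, -0.1, 0, 0, 0, -1]
    - [0, 0, -0.18, 0, 0, 0, -1]
    - [0, 0, -0.2535, 0, 0, 0, -1]
    - [-0.005, -0.02, -0.2535, 0, 0, 0.02, -1]
    - [-0.017, -0.07, -0.2535, 0, 0, 0.05, -1]
    - [-0.034, -0.14, -0.2535, 0, 0, 0.1, -1]
    - [-0.053, -0.215, -0.2535, 0, 0, 0.15, -1]
    - [-0.073, -0.295, -0.2535, 0, 0, 0.2, -1]
    - [-0.092, -0.375, -0.2535, 0, 0, 0.25, -1]
    - [-0.112, -0.455, -0.2535, 0, 0, 0.3, -1]
    - [-0.132, -0.535, -0.2535, 0, 0, 0.35, -1]
    - [-0.151, -0.615, -0.2535, 0, 0, 0.39, -1]
    - [-0.168, -0.685, -0.2535, 0, 0, 0.41, -1]
    - [-0.18, -0.735, -0.24, 0, 0, 0.4214, -1]
    - [-0.1875, -0.7625, -0.2, 0, 0, 0.4214, -1]
    - [-0.1875, -0.7625, -0.15, 0, 0, 0.4214, -1]
    - [-0.1875, -0.7625, -0.12, 0, 0, 0.4214, -1]
    - [-0.1875, -0.7625, -0.1, 0, 0, 0.4214, -1]
    - [-0.1875, -0.7625, -0.0935, 0, 0, 0.4214, -1]

```text
t: 6.45
position: [0.5661, -0.1796, 0.0566]
eef_rot: [[-0.942, 0.336, -0.005], [0.336, 0.942, 0.003], [0.005, 0.001, -1.0]]
wrist_force: [-0.2, 0.8, -1.7]
finger_gap: 0.6
```

```bash
python3 mv.py .5688,-.1805,.0205,70.4; python3 - <<'E'
from station import cams
import cv2,numpy as np
for n in ("top","scene"):
    c=cams.capture(n); np.savez(n+"2.npz",**c)
T=dict(np.load("top2.npz")); S=dict(np.load("scene2.npz"))
a=cv2.resize(T["image"][180:320,370:500,::-1],(390,420)); b=cv2.resize(S["image"][150:290,170:300,::-1],(390,420))
cv2.imwrite("pics/place1.png",np.hstack([a,b]))
E
```

```text
t 6.45 p [ 566.11 -179.57   56.65] yaw 70.38 tilt 0.32 F [-0.2  0.8 -1.7] gap 0.6 j6 -4.2
(0.5688, -0.1805, 0.0205, 70.4) -> [-0.0061, -0.0, 0.0723] [0.0011, -0.0052, -0.0003] rows>= 1
```

View pics/place1.png

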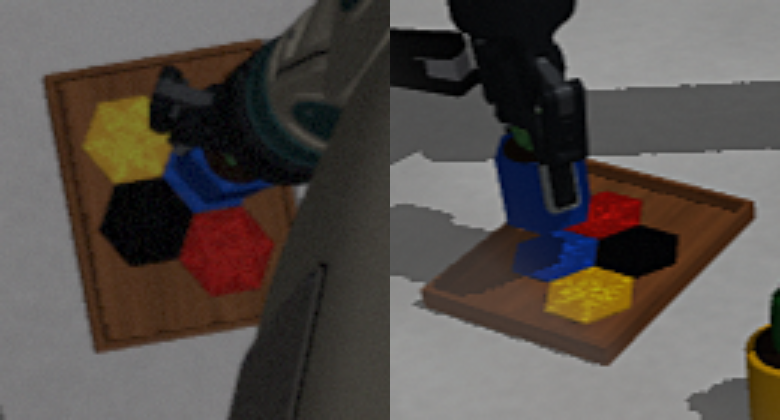

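```bash
python3 mv.py .5715,-.1814,.0304,70.4
```

```text
t 6.55 p [ 567.8  -179.91   58.87] yaw 70.41 tilt 0.11 F [-0.4  0.9 -2.5] gap 0.5997 j6 -4.2
(0.5715, -0.1814, 0.0304, 70.4) -> [-0.0081, -0.0004, 0.0569] [0.0009, -0.0016, 0.0002] rows>= 1
```

```bash
python3 mv.py .5688,-.1805,.028,70.4
```

```text
t 6.55 p [ 567.8  -179.91   58.87] yaw 70.41 tilt 0.11 F [-0.4  0.9 -2.5] gap 0.5997 j6 -4.2
(0.5688, -0.1805, 0.028, 70.4) -> [-0.0024, -0.0005, 0.0617] [0.0009, -0.0016, 0.0002] rows>= 1
```

Emit:
drive_tool:
  series:
    - [-0.0024, -0.0005, 0.02, 0.001, -0.0016, 0, -1]
    - [-0.0024, -0.0005, 0.04, 0.001, -0.0016, 0, -1]
    - [-0.0024, -0.0005, 0.055, 0.001, -0.0016, 0, -1]
    - [-0.0024, -0.0005, 0.0617, 0.001, -0.0016, 0, -1]
    - [-0.0024, -0.0005, 0.0617, 0.001, -0.0016, 0, -1]
    - [-0.0024, -0.0005, 0.0617, 0.001, -0.0016, 0, -1]
    - [-0.0024, -0.0005, 0.0617, 0.001, -0.0016, 0, -1]
    - [-0.0024, -0.0005, 0.0617, 0.001, -0.0016, 0, -1]

```text
t: 7.22
position: [0.5694, -0.1808, 0.0286]
eef_rot: [[-0.942, 0.335, 0.001], [0.335, 0.942, -0.001], [-0.001, -0.0, -1.0]]
wrist_force: [0.9, 0.8, -2.1]
finger_gap: 0.601
```

```bash
python3 mv.py .5688,-.1805,.0195,70.4
```

```text
t 7.22 p [ 569.37 -180.76   28.6 ] yaw 70.41 tilt 0.07 F [ 0.9  0.8 -2.1] gap 0.6009 j6 -4.2
(0.5688, -0.1805, 0.0195, 70.4) -> [0.0013, 0.0001, 0.0182] [-0.0002, 0.0011, 0.0002] rows>= 1
```

Emit:
drive_tool:
  series:
    - [0.001, 0, 0.008, 0, 0.001, 0, -1]
    - [0.001, 0, 0.014, 0, 0.001, 0, -1]
    - [0.001, 0, 0.018, 0, 0.001, 0, -1]
    - [0.001, 0, 0.018, 0, 0.001, 0, -1]
    - [0.001, 0, 0.018, 0, 0.001, 0, -1]
    - [0.001, 0, 0.018, 0, 0.001, 0, -1]

```text
t: 7.72
position: [0.5692, -0.1807, 0.0203]
eef_rot: [[-0.942, 0.335, 0.001], [0.335, 0.942, -0.0], [-0.001, -0.0, -1.0]]
wrist_force: [-1.8, 0.4, 5.3]
finger_gap: 0.6
```

```bash
python3 mv.py .5688,-.1805,.0195,70.4
```

```text
t 7.72 p [ 569.16 -180.74   20.34] yaw 70.41 tilt 0.04 F [-1.8  0.4  5.3] gap 0.6 j6 -4.2
(0.5688, -0.1805, 0.0195, 70.4) -> [0.0008, 0.0002, 0.0017] [-0.0002, 0.0007, 0.0002] rows>= 1
```

Touched down at z=20.3 as expected. Open, rise, and move toward the black pot at a yaw of 132 first.

Emit:
drive_tool:
  series:
    - [0, 0, 0, 0, 0, 0, 1]
    - [0, 0, 0, 0, 0, 0, 1]
    - [0, 0, 0, 0, 0, 0, 1]
    - [0, 0, 0, 0, 0, 0, 1]
    - [0, 0, 0, 0, 0, 0, 1]
    - [0, 0, 0, 0, 0, 0, 1]
    - [0, 0, -0.06, 0, 0, 0, 1]
    - [0, 0, -0.13, 0, 0, 0, 1]
    - [0, 0, -0.2, 0, 0, 0, 1]
    - [0, 0, -0.26, 0, 0, 0, 1]
    - [0, 0, -0.26, 0, 0, 0, 1]

```text
t: 8.63
position: [0.5738, -0.1827, 0.1579]
eef_rot: [[-0.942, 0.335, 0.013], [0.335, 0.942, -0.006], [-0.014, -0.001, -1.0]]
wrist_force: [0.7, -0.8, 0.6]
finger_gap: 0.998
```

```bash
python3 mv.py .469,.068,.15,12 .469,.068,.15,132 .469,.068,.15,72
```

```text
t 8.63 p [ 573.85 -182.68  157.95] yaw 70.42 tilt 0.79 F [ 0.7 -0.8  0.6] gap 0.998 j6 -4.2
(0.469, 0.068, 0.15, 12.0) -> [0.3658, 0.4021, 0.0104] [0.0057, 0.0126, 0.9737] rows>= 9
(0.469, 0.068, 0.15, 132.0) -> [0.3658, 0.4021, 0.0104] [-0.0081, 0.0113, -1.0263] rows>= 9
(0.469, 0.068, 0.15, 72.0) -> [0.3658, 0.4021, 0.0104] [-0.0013, 0.0132, -0.0263] rows>= 7
```

Emit:
drive_tool:
  series:
    - [0.365, 0.402, 0.01, -0.008, 0.011, -1, 1]
    - [0.365, 0.402, 0.01, -0.008, 0.011, -1, 1]
    - [0.365, 0.402, 0.01, -0.008, 0.011, -1, 1]
    - [0.365, 0.402, 0.01, -0.008, 0.011, -1, 1]
    - [0.365, 0.402, 0.01, -0.008, 0.011, -1, 1]
    - [0.365, 0.402, 0.01, -0.008, 0.011, -1, 1]
    - [0.365, 0.402, 0.01, -0.008, 0.011, -1, 1]
    - [0.365, 0.402, 0.01, -0.008, 0.011, -1, 1]
    - [0.365, 0.402, 0.01, -0.008, 0.011, -1, 1]
    - [0.365, 0.402, 0.01, -0.008, 0.011, -1, 1]
    - [0.365, 0.402, 0.01, -0.008, 0.011, -1, 1]
    - [0.365, 0.402, 0.01, -0.008, 0.011, -1, 1]
    - [0.365, 0.402, 0.01, -0.008, 0.011, -1, 1]

```text
t: 9.72
position: [0.4694, 0.0675, 0.15]
eef_rot: [[-0.762, -0.647, 0.0], [-0.647, 0.762, 0.0], [-0.0, 0.0, -1.0]]
wrist_force: [-0.4, -0.5, -0.1]
finger_gap: 1.0
```

```bash
cat >> h.py <<'E'
C0=np.array([547.4,-161.3]); 
def snap(k):
    from station import cams
    o=[]
    for n in ("top","scene"):
        c=cams.capture(n); np.savez(f"{n}{k}.npz",**c); o.append(c)
    return o
E
python3 mv.py .4687,.0685,.012,131; python3 - <<'E'
from h import *
T,S=snap(3)
for nm,cs in (("top",[T]),("scene",[S])):
    p,f,ms=fitpot(cs,"blue",.567,-.181,z0=.007); print(nm,np.round(p,2),round(f,4))
draw(T,[verts(p[0]/1e3,p[1]/1e3,p[2],.007,.057,.052)],"pics/p3.png",(370,180,500,320),4)
a=cv2.imread("pics/p3.png"); draw(S,[verts(p[0]/1e3,p[1]/1e3,p[2],.007,.057,.052)],"pics/p3.png",(180,160,310,280),4)
b=cv2.imread("pics/p3.png"); b=cv2.copyMakeBorder(b,0,a.shape[0]-b.shape[0],0,0,0); cv2.imwrite("pics/p3.png",cv2.resize(np.hstack([a,b]),None,fx=.75,fy=.75))
E
```

```text
t 9.72 p [469.39  67.49 150.02] yaw 130.33 tilt 0.01 F [-0.4 -0.5 -0.1] gap 1.0001 j6 -40.0
(0.4687, 0.0685, 0.012, 131.0) -> [-0.0002, 0.0024, 0.276] [0.0, 0.0002, -0.0111] rows>= 4
top [ 567.94 -180.96    7.36] 0.0836
scene [ 571.13 -178.7     7.42] 0.0656
```

View pics/p3.png

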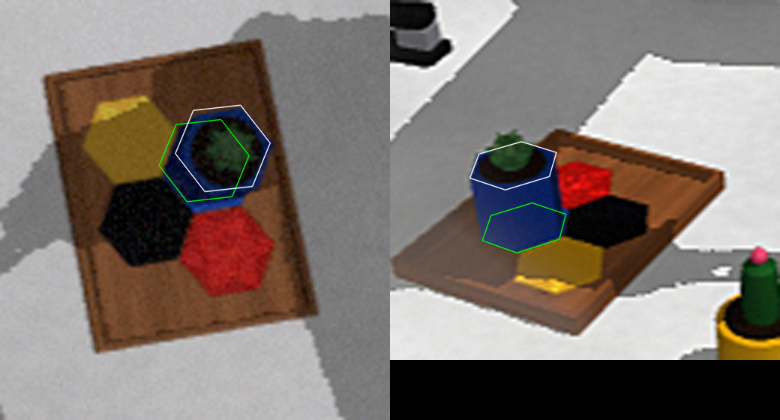

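```bash
python3 - <<'E'
from h import *
T=dict(np.load("top3.npz")); S=dict(np.load("scene3.npz"))
def C(o,a):
    a=np.radians(a);u=np.array([np.cos(a),np.sin(a)]); v=np.array([-u[1],u[0]]); return [o+28*u,o-28*u,o+48.5*v,o-48.5*v]
t=C(np.array([547.4,-161.3]),-49.4); s=C(np.array([550.4,-158.9]),-49.6)
for c,P,box,n in ((T,t,(405,205,475,285),"a"),(S,s,(200,190,290,270),"b")):
    draw(c,[verts(*(p/1e3),10.5,.007,.007,.055) for p in P]+[verts(*(P[0]/1e3),10.5,.007,.057,.052)],f"pics/{n}.png",box,7)
a=cv2.imread("pics/a.png");b=cv2.imread("pics/b.png");cv2.imwrite("pics/p3b.png",cv2.resize(np.hstack([a,b]),None,fx=.7,fy=.7))
E
```

```text
(no output)
```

View pics/p3b.png

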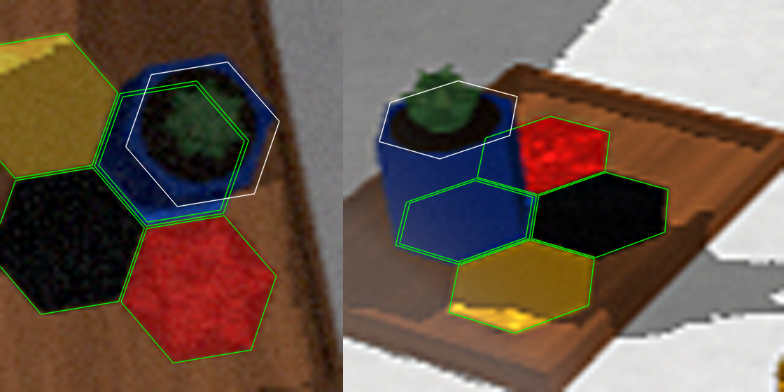

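```bash
python3 - <<'E'
from h import *
T=dict(np.load("top3.npz")); S=dict(np.load("scene3.npz"))
draw(T,[],"pics/a.png",(415,205,470,260),14)
a=cv2.imread("pics/a.png");a=cv2.convertScaleAbs(a,alpha=1.7)
cv2.imwrite("pics/p3c.png",cv2.resize(a,(600,600)))
E
```

```text
(no output)
```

View pics/p3c.png

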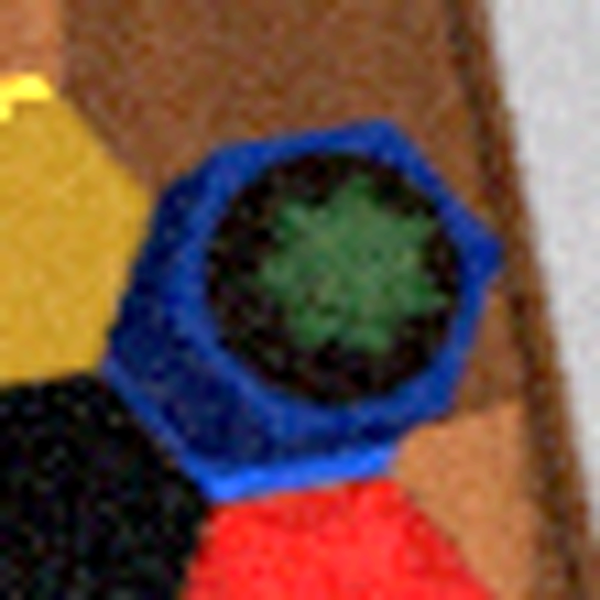

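```bash
cat >> h.py <<'E'
def zmap(c):
    v,u=np.mgrid[0:480,0:640]; d=c["depth"]; P=np.stack([(u-c["cx"])/c["fx"]*d,(v-c["cy"])/c["fy"]*d,d,np.ones_like(d)],-1)@c["extrinsics"].T
    P[d==0]=np.nan; return P[...,:3]
def fitdepth(cs,x,y,z0,zlo=.025,h=.05,af=.052,ret=False):
    ms=[]
    for c in cs:
        W=zmap(c); m=(W[...,2]>z0+zlo)&(W[...,2]<z0+h+.004)&(np.hypot(W[...,0]-x,W[...,1]-y)<.042)
        ys,xs=np.where(m); lo=np.array([xs.min()-6,ys.min()-6]); hi=np.array([xs.max()+7,ys.max()+7])
        mm=m[lo[1]:hi[1],lo[0]:hi[0]].astype(np.uint8)
        mm=cv2.morphologyEx(mm,cv2.MORPH_OPEN,np.ones((2,2),np.uint8))
        mm=hullfill(mm); mm=np.kron(mm,np.ones((UP,UP),np.uint8)); ms.append((c,lo,mm))
    def cost(p):
        s=0
        for c,lo,m in ms:
            o=rend(c,lo,m.shape,verts(p[0]/1e3,p[1]/1e3,p[2],z0+zlo,z0+h,af)); s+=np.abs(o-m).sum()/m.sum()
        return s/len(ms)
    best=None
    for a in range(-30,30,10):
        q=minimize(cost,[x*1e3,y*1e3,a],method="Nelder-Mead",options=dict(initial_simplex=[[x*1e3,y*1e3,a],[x*1e3+4,y*1e3,a],[x*1e3,y*1e3+4,a],[x*1e3,y*1e3,a+8]],xatol=.02,fatol=1e-5))
        if best is None or q.fun<best.fun: best=q
    p=best.x; p[2]=(p[2]+30)%60-30
    return p,best.fun
E
python3 - <<'E'
from h import *
T0=dict(np.load("top0.npz")); S0=dict(np.load("scene0.npz"));T=dict(np.load("top3.npz")); S=dict(np.load("scene3.npz"))
W=zmap(T0); print("desk z top",np.nanmedian(W[330:440,20:90,2]),"pad",np.nanmedian(W[222:232,408:418,2]), "noise",np.nanstd(W[330:440,20:90,2]))
W=zmap(S0); print("scene desk",np.nanmedian(W[300:330,330:340,2]))
for n,(x,y) in {"red":(.583,.333),"yellow":(.606,.203),"black":(.468,.068),"blue":(.437,.189)}.items():
    print(n,*[ (np.round(p,2),round(f,3)) for p,f in (fitdepth([c],x,y,0.) for c in (T0,S0))])
print("blue placed",*[ (np.round(p,2),round(f,3)) for p,f in (fitdepth([c],.5688,-.1805,.007) for c in (T,S))])
E
```

```text
desk z top 4.357164100765587e-05 pad 0.006859490046943029 noise 0.005701328063068285
scene desk -0.0002400290729666632
red (array([580.48, 329.83,   0.67]), np.float64(0.037)) (array([584.69, 335.73,  -1.11]), np.float64(0.026))
yellow (array([602.92, 199.71, -10.64]), np.float64(0.038)) (array([607.73, 206.43, -10.95]), np.float64(0.062))
black (array([463.72,  63.75,  14.3 ]), np.float64(0.041)) (array([469.4 ,  71.87,  11.94]), np.float64(0.081))
blue (array([432.38, 184.84, -24.94]), np.float64(0.038)) (array([438.25, 192.54, -24.35]), np.float64(0.07))
blue placed (array([ 566.84, -183.83,   10.35]), np.float64(0.038)) (array([ 572.76, -173.42,    9.1 ]), np.float64(0.068))
```

```bash
cat >> h.py <<'E'
def fitrim(c,x,y,z0,yaw0,h=.05,af=.052,sig=1.0,rng=5):
    im=c["image"].astype(np.float32); im=np.log(im+12)
    g=cv2.GaussianBlur(im,(0,0),sig); gx=cv2.Sobel(g,cv2.CV_32F,1,0,ksize=3)/8; gy=cv2.Sobel(g,cv2.CV_32F,0,1,ksize=3)/8
    t=np.linspace(.08,.92,15)[:,None]
    def score(p):
        V=verts(p[0]/1e3,p[1]/1e3,p[2],z0+h,z0+h,af); q=proj(c,V); s=0
        for i in range(6):
            a,b=q[i],q[(i+1)%6]; d=(b-a)/np.linalg.norm(b-a); n=np.array([-d[1],d[0]]); P=(a+(b-a)*t).astype(np.float32)
            X=cv2.remap(gx,P[:,0],P[:,1],cv2.INTER_LINEAR)[:,0]; Y=cv2.remap(gy,P[:,0],P[:,1],cv2.INTER_LINEAR)[:,0]
            s+=np.minimum(np.linalg.norm(X*n[0]+Y*n[1],axis=1),.35).mean()
        return -s/6
    best=None
    for dx in (-rng,0,rng):
        for dy in (-rng,0,rng):
            for da in (-4,4):
                p0=np.array([x*1e3+dx*.6,y*1e3+dy*.6,yaw0+da])
                q=minimize(score,p0,method="Nelder-Mead",options=dict(initial_simplex=[p0,p0+[2,0,0],p0+[0,2,0],p0+[0,0,4]],xatol=.02,fatol=1e-5))
                if best is None or q.fun<best.fun: best=q
    return best.x,best.fun
E
python3 - <<'E'
from h import *
T0=dict(np.load("top0.npz")); S0=dict(np.load("scene0.npz"));T=dict(np.load("top3.npz")); S=dict(np.load("scene3.npz"))
for n,(x,y,a) in {"red":(.583,.333,-3.5),"yellow":(.606,.203,-9.2),"black":(.467,.067,12),"blue":(.436,.188,-24)}.items():
    print(n,*[ (np.round(p,2),round(f,3)) for c in (T0,S0) for p,f in [fitrim(c,x,y,0,a)]])
print("placed",*[ (np.round(p,2),round(f,3)) for c in (T,S) for p,f in [fitrim(c,.568,-.18,.007,10.5)]])
print("pads")
for c,o in ((T0,np.array([547.4,-161.3])),(S0,np.array([550.4,-158.9]))):
    a=np.radians(-49.5);u=np.array([np.cos(a),np.sin(a)]); v=np.array([-u[1],u[0]])
    for k,d in dict(blue=28*u,black=-28*u,yellow=48.5*v,red=-48.5*v).items():
        p,f=fitrim(c,*((o+d)/1e3),.007,10.5,h=0,af=.0555,rng=2); print(k,np.round(p,2),round(f,3),"centre",np.round(p[:2]-d,2))
E
```

```text
red (array([579.88, 331.47,  -8.59]), np.float64(-0.309)) (array([580.87, 332.42, -11.9 ]), np.float64(-0.295))
yellow (array([597.75, 196.54,  51.39]), np.float64(-0.326)) (array([604.78, 202.03,  -8.2 ]), np.float64(-0.301))
black (array([464.,  66.,   8.]), np.float64(-0.35)) (array([ 4.6449e+02,  6.4940e+01, -1.5000e-01]), np.float64(-0.27))
blue (array([434.92, 183.98, -25.94]), np.float64(-0.35)) (array([432.16, 186.18, -27.53]), np.float64(-0.33))
placed (array([ 562.91, -171.55,    2.84]), np.float64(-0.291)) (array([ 566.36, -184.19,   26.05]), np.float64(-0.325))
pads
blue [ 565.72 -182.46    9.17] -0.35 centre [ 547.53 -161.17]
black [ 530.02 -141.21    6.5 ] -0.35 centre [ 548.2 -162.5]
yellow [ 584.03 -129.94   10.76] -0.263 centre [ 547.15 -161.44]
red [ 510.98 -193.04   10.82] -0.301 centre [ 547.86 -161.54]
blue [ 569.17 -179.7     9.94] -0.343 centre [ 550.99 -158.41]
black [ 531.02 -138.81    6.5 ] -0.35 centre [ 549.2 -160.1]
yellow [ 586.85 -127.68    9.25] -0.292 centre [ 549.97 -159.18]
red [ 514.4  -190.71   15.86] -0.349 centre [ 551.28 -159.22]
```

```bash
cat >> h.py <<'E'
PADC={"top":(np.array([547.4,-161.3]),-49.3),"scene":(np.array([550.46,-158.95]),-49.7)}
def padpos(cam,col):
    o,a=PADC[cam]; a=np.radians(a);u=np.array([np.cos(a),np.sin(a)]); v=np.array([-u[1],u[0]])
    return o+{"blue":28*u,"black":-28*u,"yellow":48.5*v,"red":-48.5*v}[col]
def fitunion(c,cam,col,x,y,yaw0,z0=.007,pad=True,dbg=None,h=.05,af=.052):
    lo,big,m=getmask(c,col,x,y,z0,z0+h,af)
    cs,_=cv2.findContours(m,cv2.RETR_EXTERNAL,cv2.CHAIN_APPROX_NONE); f=np.zeros_like(m); cv2.drawContours(f,cs,-1,1,-1)
    P=padpos(cam,col)/1e3; pm=rend(c,lo,m.shape,verts(*P,10.5,.007,.007,.055)) if pad else 0
    t=np.linspace(0,2*np.pi,24)
    def cost(p):
        X,Y=p[0]/1e3,p[1]/1e3
        o=np.maximum(pm,rend(c,lo,m.shape,verts(X,Y,p[2],z0,z0+h,af)))
        r=np.vstack([np.c_[X+r*np.cos(t),Y+r*np.sin(t),np.full(24,z0+z)] for r,z in ((.0225,.048),(.022,.072))])
        w=1-rend(c,lo,m.shape,r)
        return (w*np.abs(o-f)).sum()/f.sum()
    best=None
    for a in (-12,-4,4,12):
        p0=np.array([x*1e3,y*1e3,yaw0+a])
        q=minimize(cost,p0,method="Nelder-Mead",options=dict(initial_simplex=[p0,p0+[4,0,0],p0+[0,4,0],p0+[0,0,6]],xatol=.02,fatol=1e-6))
        if best is None or q.fun<best.fun: best=q
    p=best.x
    if dbg:
        b=cv2.convertScaleAbs(big,alpha=1.6); e=cv2.morphologyEx(f,cv2.MORPH_GRADIENT,np.ones((3,3),np.uint8)); b[e>0]=(0,255,0)
        q=(proj(c,verts(p[0]/1e3,p[1]/1e3,p[2],z0,z0+h,af))-lo+.5)*UP-.5
        for k in (0,6): cv2.polylines(b,[np.round(q[k:k+6]).astype(np.int32)],True,(255,255,255),1)
        cv2.imwrite(dbg,b[:,:,::-1])
    return p,best.fun
E
python3 - <<'E'
from h import *
T0=dict(np.load("top0.npz")); S0=dict(np.load("scene0.npz"));T=dict(np.load("top3.npz")); S=dict(np.load("scene3.npz"))
for n,(x,y,a) in {"red":(.583,.333,-3.5),"yellow":(.606,.203,-9.2),"black":(.467,.067,12),"blue":(.436,.188,-24)}.items():
    print(n,*[ (np.round(p,2),round(f,3)) for c,k in ((T0,"top"),(S0,"scene")) for p,f in [fitunion(c,k,n,x,y,a,0.,False,f"pics/u_{n}_{k}.png")]])
for c,k in ((T,"top"),(S,"scene")):
    p,f=fitunion(c,k,"blue",.568,-.18,10.5,dbg=f"pics/u_placed_{k}.png"); print(k,np.round(p,2),round(f,3),"rel pad",np.round(p[:2]-padpos(k,"blue"),2))
ims=[cv2.resize(cv2.imread(f"pics/u_{n}_{k}.png"),(160,250)) for k in ("top","scene") for n in ("red","yellow","black","blue","placed")]
cv2.imwrite("pics/u.png",np.vstack([np.hstack(ims[:5]),np.hstack(ims[5:])]))
E
```

```text
red (array([5.8384e+02, 3.3384e+02, 5.0000e-01]), np.float64(0.058)) (array([583.43, 333.32,  -6.  ]), np.float64(0.032))
yellow (array([605.95, 203.04, -10.57]), np.float64(0.033)) (array([606.72, 203.34,  -9.67]), np.float64(0.187))
black (array([465.22,  66.24,  16.43]), np.float64(0.082)) (array([466.93,  67.06,   9.8 ]), np.float64(0.029))
blue (array([434.29, 188.27, -23.97]), np.float64(0.027)) (array([436.98, 188.63, -22.39]), np.float64(0.018))
top [ 568.85 -182.05   10.67] 0.038 rel pad [3.19 0.48]
scene [ 571.02 -180.67   16.18] 0.032 rel pad [ 2.45 -0.37]
```

View pics/u.png

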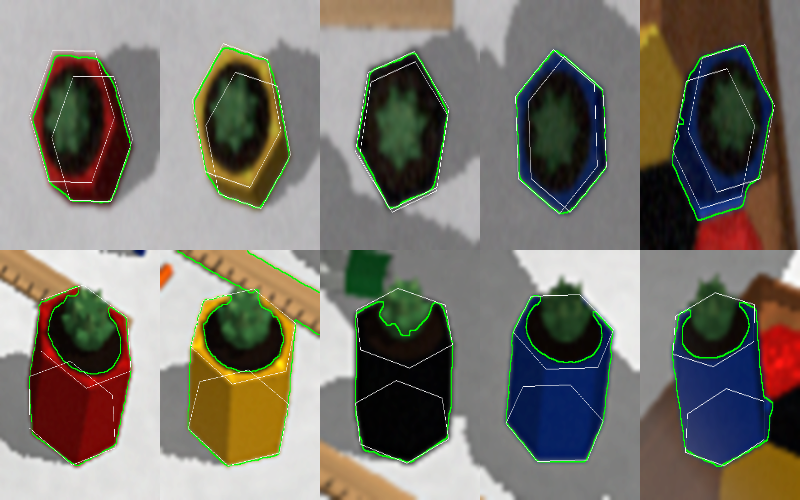

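```bash
python3 mv.py .4685,.068,.012,132
```

```text
t 9.82 p [469.46  67.5  150.1 ] yaw 130.36 tilt 0.02 F [ 0.7  0.8 -0.6] gap 0.9966 j6 -40.0
(0.4685, 0.068, 0.012, 132.0) -> [0.0009, 0.002, 0.2762] [-0.0, 0.0003, -0.0274] rows>= 4
```

Emit:
drive_tool:
  series:
    - [0.001, 0.002, 0.08, 0, 0, -0.0274, 1]
    - [0.001, 0.002, 0.15, 0, 0, -0.0274, 1]
    - [0.001, 0.002, 0.2, 0, 0, -0.0274, 1]
    - [0.001, 0.002, 0.24, 0, 0, -0.0274, 1]
    - [0.001, 0.002, 0.265, 0, 0, -0.0274, 1]
    - [0.001, 0.002, 0.276, 0, 0, -0.0274, 1]
    - [0.001, 0.002, 0.276, 0, 0, -0.0274, 1]
    - [0.001, 0.002, 0.276, 0, 0, -0.0274, -1]
    - [0.001, 0.002, 0.276, 0, 0, -0.0274, -1]
    - [0.001, 0.002, 0.276, 0, 0, -0.0274, -1]
    - [0.001, 0.002, 0.276, 0, 0, -0.0274, -1]
    - [0.001, 0.002, 0.276, 0, 0, -0.0274, -1]
    - [0.001, 0.002, 0.276, 0, 0, -0.0274, -1]
    - [0.001, 0.002, 0.276, 0, 0, -0.0274, -1]
    - [0.001, 0.002, 0.276, 0, 0, -0.0274, -1]

```text
t: 11.07
position: [0.4701, 0.068, 0.0135]
eef_rot: [[-0.743, -0.669, 0.003], [-0.669, 0.743, 0.0], [-0.003, -0.002, -1.0]]
wrist_force: [-0.7, -0.2, 6.4]
finger_gap: 0.601
```

```bash
python3 mv.py .4685,.068,.012,132 .4685,.068,.013,72
```

```text
t 11.07 p [470.14  68.03  13.54] yaw 132.0 tilt 0.2 F [-0.7 -0.2  6.4] gap 0.6007 j6 -41.6
(0.4685, 0.068, 0.012, 132.0) -> [0.0025, 0.0022, 0.0031] [-0.002, 0.0027, 0.0] rows>= 1
(0.4685, 0.068, 0.013, 72.0) -> [0.0025, 0.0022, 0.0011] [-0.0004, 0.0035, 1.0] rows>= 9
```

Emit:
drive_tool:
  series:
    - [0, 0, 0, 0, 0, 0, 1]
    - [0, 0, 0, 0, 0, 0, 1]
    - [0, 0, 0, 0, 0, 0, 1]
    - [0, 0, 0, 0, 0, 0, 1]
    - [0, 0, 0, 0, 0, 0, 1]
    - [0, 0, 0, 0, 0, 0.12, 1]
    - [0, 0, 0, 0, 0, 0.24, 1]
    - [0, 0, 0, 0, 0, 0.36, 1]
    - [0, 0, 0, 0, 0, 0.48, 1]
    - [0, 0, 0, 0, 0, 0.6, 1]
    - [0, 0, 0, 0, 0, 0.72, 1]
    - [0, 0, 0, 0, 0.002, 0.84, 1]
    - [0, 0, 0.001, 0, 0.003, 0.95, 1]
    - [0, 0, 0.001, 0, 0.003, 1, 1]
    - [0, 0, 0.001, 0, 0.003, 1, 1]
    - [0, 0, 0.001, 0, 0.003, 1, 1]

```text
t: 12.4
position: [0.4699, 0.068, 0.0128]
eef_rot: [[-0.952, 0.308, 0.0], [0.308, 0.952, -0.0], [-0.0, -0.0, -1.0]]
wrist_force: [0.4, 0.2, -0.9]
finger_gap: 0.999
```

Emit:
drive_tool:
  series:
    - [0, 0, 0, 0, 0, 0, -1]
    - [0, 0, 0, 0, 0, 0, -1]
    - [0, 0, 0, 0, 0, 0, -1]
    - [0, 0, 0, 0, 0, 0, -1]
    - [0, 0, 0, 0, 0, 0, -1]
    - [0, 0, 0, 0, 0, 0, -1]
    - [0, 0, 0, 0, 0, 0, -1]
    - [0, 0, 0, 0, 0, 0, -1]

```text
t: 13.07
position: [0.4702, 0.0679, 0.0131]
eef_rot: [[-0.952, 0.308, 0.001], [0.308, 0.952, -0.001], [-0.001, -0.0, -1.0]]
wrist_force: [0.2, 0.8, 2.2]
finger_gap: 0.6
```

```bash
python3 mv.py .4701,.068,.14,72 .5301,-.1381,.14,70.4 .5301,-.1381,.06,70.4
```

```text
t 13.07 p [470.24  67.93  13.06] yaw 72.09 tilt 0.05 F [0.2 0.8 2.2] gap 0.5999 j6 18.3
(0.4701, 0.068, 0.14, 72.0) -> [0.0001, -0.0, -0.2539] [-0.0003, 0.0007, 0.0015] rows>= 4
(0.5301, -0.1381, 0.14, 70.4) -> [-0.2408, -0.3553, -0.2536] [-0.0003, 0.0007, 0.0281] rows>= 6
(0.5301, -0.1381, 0.06, 70.4) -> [-0.2407, -0.3553, -0.0936] [-0.0003, 0.0007, 0.0281] rows>= 6
```

Emit:
drive_tool:
  series:
    - [0, 0, -0.04, 0, 0, 0, -1]
    - [0, 0, -0.1, 0, 0, 0, -1]
    - [0, 0, -0.18, 0, 0, 0, -1]
    - [0, 0, -0.2536, 0, 0, 0, -1]
    - [-0.015, -0.02, -0.2536, 0, 0, 0.0281, -1]
    - [-0.05, -0.07, -0.2536, 0, 0, 0.0281, -1]
    - [-0.095, -0.14, -0.2536, 0, 0, 0.0281, -1]
    - [-0.14, -0.21, -0.2536, 0, 0, 0.0281, -1]
    - [-0.185, -0.275, -0.2536, 0, 0, 0.0281, -1]
    - [-0.22, -0.325, -0.2536, 0, 0, 0.0281, -1]
    - [-0.236, -0.348, -0.2536, 0, 0, 0.0281, -1]
    - [-0.2407, -0.3553, -0.2536, 0, 0, 0.0281, -1]
    - [-0.2407, -0.3553, -0.2536, 0, 0, 0.0281, -1]
    - [-0.2407, -0.3553, -0.23, 0, 0, 0.0281, -1]
    - [-0.2407, -0.3553, -0.19, 0, 0, 0.0281, -1]
    - [-0.2407, -0.3553, -0.15, 0, 0, 0.0281, -1]
    - [-0.2407, -0.3553, -0.12, 0, 0, 0.0281, -1]
    - [-0.2407, -0.3553, -0.1, 0, 0, 0.0281, -1]
    - [-0.2407, -0.3553, -0.0936, 0, 0, 0.0281, -1]
    - [-0.2407, -0.3553, -0.0936, 0, 0, 0.0281, -1]

```text
t: 14.73
position: [0.5287, -0.1364, 0.0587]
eef_rot: [[-0.943, 0.334, -0.002], [0.334, 0.943, 0.001], [0.002, 0.0, -1.0]]
wrist_force: [-0.3, 0.6, -1.7]
finger_gap: 0.603
```

Emit:
drive_tool:
  series:
    - [0, 0, 0, 0, 0, 0, -1]
    - [0, 0, 0, 0, 0, 0, -1]

```text
t: 14.9
position: [0.5293, -0.1361, 0.0595]
eef_rot: [[-0.943, 0.333, -0.001], [0.333, 0.943, 0.001], [0.001, 0.0, -1.0]]
wrist_force: [-0.4, -0.0, -2.0]
finger_gap: 0.6
```

```bash
python3 mv.py .5301,-.1381,.028,70.4
```

```text
t 14.9 p [ 529.26 -136.14   59.46] yaw 70.54 tilt 0.06 F [-0.4 -0.  -2. ] gap 0.5997 j6 -1.7
(0.5301, -0.1381, 0.028, 70.4) -> [-0.003, -0.0032, 0.0629] [0.0002, -0.0011, 0.0023] rows>= 1
```

Emit:
drive_tool:
  series:
    - [-0.003, -0.0032, 0.02, 0, -0.001, 0.002, -1]
    - [-0.003, -0.0032, 0.04, 0, -0.001, 0.002, -1]
    - [-0.003, -0.0032, 0.055, 0, -0.001, 0.002, -1]
    - [-0.003, -0.0032, 0.0629, 0, -0.001, 0.002, -1]
    - [-0.003, -0.0032, 0.0629, 0, -0.001, 0.002, -1]
    - [-0.003, -0.0032, 0.0629, 0, -0.001, 0.002, -1]
    - [-0.003, -0.0032, 0.0629, 0, -0.001, 0.002, -1]
    - [-0.003, -0.0032, 0.0629, 0, -0.001, 0.002, -1]

```text
t: 15.57
position: [0.5305, -0.1383, 0.0284]
eef_rot: [[-0.942, 0.335, 0.001], [0.335, 0.942, -0.0], [-0.001, 0.0, -1.0]]
wrist_force: [0.9, -0.2, -1.6]
finger_gap: 0.602
```

```bash
python3 mv.py .5301,-.1381,.0195,70.4
```

```text
t 15.57 p [ 530.54 -138.33   28.35] yaw 70.41 tilt 0.05 F [ 0.9 -0.2 -1.6] gap 0.6018 j6 -1.8
(0.5301, -0.1381, 0.0195, 70.4) -> [0.001, 0.0001, 0.0177] [0.0002, 0.0007, 0.0002] rows>= 1
```

Emit:
drive_tool:
  series:
    - [0.001, 0, 0.008, 0, 0.001, 0, -1]
    - [0.001, 0, 0.014, 0, 0.001, 0, -1]
    - [0.001, 0, 0.0172, 0, 0.001, 0, -1]
    - [0.001, 0, 0.0172, 0, 0.001, 0, -1]
    - [0.001, 0, 0.0172, 0, 0.001, 0, -1]
    - [0.001, 0, 0.0172, 0, 0.001, 0, -1]

```text
t: 16.07
position: [0.5301, -0.1382, 0.0201]
eef_rot: [[-0.942, 0.335, -0.0], [0.335, 0.942, 0.0], [0.0, 0.0, -1.0]]
wrist_force: [-1.6, 0.6, 2.4]
finger_gap: 0.602
```

Emit:
drive_tool:
  series:
    - [0, 0, 0, 0, 0, 0, 1]
    - [0, 0, 0, 0, 0, 0, 1]
    - [0, 0, 0, 0, 0, 0, 1]
    - [0, 0, 0, 0, 0, 0, 1]
    - [0, 0, 0, 0, 0, 0, 1]
    - [0, 0, 0, 0, 0, 0, 1]
    - [0, 0, -0.06, 0, 0, 0, 1]
    - [0, 0, -0.13, 0, 0, 0, 1]
    - [0, 0, -0.2, 0, 0, 0, 1]
    - [0, 0, -0.26, 0, 0, 0, 1]
    - [0, 0, -0.26, 0, 0, 0, 1]

```text
t: 16.98
position: [0.535, -0.14, 0.1573]
eef_rot: [[-0.942, 0.335, 0.012], [0.335, 0.942, -0.004], [-0.013, -0.0, -1.0]]
wrist_force: [1.6, -0.7, -0.1]
finger_gap: 1.001
```

```bash
python3 mv.py .607,.204,.15,50.5
```

```text
t 16.98 p [ 534.99 -140.02  157.27] yaw 70.42 tilt 0.73 F [ 1.6 -0.7 -0.1] gap 1.0008 j6 -1.8
(0.607, 0.204, 0.15, 50.5) -> [0.0951, 0.6965, 0.0132] [0.0019, 0.0121, 0.332] rows>= 9
```

Emit:
drive_tool:
  series:
    - [0.095, 0.6965, 0.01, 0.002, 0.012, 0.332, 1]
    - [0.095, 0.6965, 0.01, 0.002, 0.012, 0.332, 1]
    - [0.095, 0.6965, 0.01, 0.002, 0.012, 0.332, 1]
    - [0.095, 0.6965, 0.01, 0.002, 0.012, 0.332, 1]
    - [0.095, 0.6965, 0.01, 0.002, 0.012, 0.332, 1]
    - [0.095, 0.6965, 0.01, 0.002, 0.012, 0.332, 1]
    - [0.095, 0.6965, 0.01, 0.002, 0.012, 0.332, 1]
    - [0.095, 0.6965, 0.01, 0.002, 0.012, 0.332, 1]
    - [0.095, 0.6965, 0.01, 0.002, 0.012, 0.332, 1]
    - [0.095, 0.6965, 0.01, 0.002, 0.012, 0.332, 1]
    - [0.095, 0.6965, 0.01, 0.002, 0.012, 0.332, 1]
    - [0.095, 0.6965, 0.01, 0.002, 0.012, 0.332, 1]
    - [0.095, 0.6965, 0.01, 0.002, 0.012, 0.332, 1]
    - [0.095, 0.6965, 0.01, 0.002, 0.012, 0.332, 1]

```text
t: 18.15
position: [0.6067, 0.2025, 0.1514]
eef_rot: [[-0.77, 0.637, -0.001], [0.637, 0.77, -0.0], [0.0, -0.001, -1.0]]
wrist_force: [-1.2, -0.8, -0.2]
finger_gap: 0.997
```

```bash
cat > chk.py <<'E'
import sys
from h import *
k=sys.argv[1]; cols=sys.argv[2:]
T,S=snap(k)
R={}
for c,n in ((T,"top"),(S,"scene")):
    its=[]
    for col in cols:
        q=padpos(n,col)/1e3
        p,f=fitunion(c,n,col,q[0]+.001,q[1],10.5,dbg=f"pics/c{k}_{col}_{n}.png"); print(n,col,np.round(p,2),round(f,3),"rel pad",np.round(p[:2]-padpos(n,col),2)); R[n,col]=p
ims=[cv2.resize(cv2.imread(f"pics/c{k}_{col}_{n}.png"),(200,260)) for n in ("top","scene") for col in cols]
m=len(cols); cv2.imwrite(f"pics/c{k}.png",np.vstack([np.hstack(ims[:m]),np.hstack(ims[m:])]))
draw(T,[verts(*(padpos("top",c)/1e3),10.5,.007,.007,.055) for c in ("blue","black","yellow","red")],f"pics/c{k}t.png",(405,205,475,285),7)
E
python3 chk.py 4 blue black; python3 mv.py .607,.2038,.012,50.5
```

```text
top blue [ 568.83 -182.05   10.61] 0.125 rel pad [3.18 0.48]
top black [ 530.18 -141.99   18.22] 0.082 rel pad [ 1.04 -1.92]
scene blue [ 571.1  -180.13   14.73] 0.027 rel pad [2.53 0.17]
scene black [ 532.7  -138.      0.92] 0.04 rel pad [ 0.35 -0.4 ]
t 18.25 p [606.92 202.74 151.64] yaw 50.4 tilt 0.02 F [0.9 0.1 0.2] gap 0.9972 j6 52.3
(0.607, 0.2038, 0.012, 50.5) -> [0.0012, 0.0018, 0.2793] [-0.0002, 0.0001, -0.0017] rows>= 4
```

View pics/c4.png

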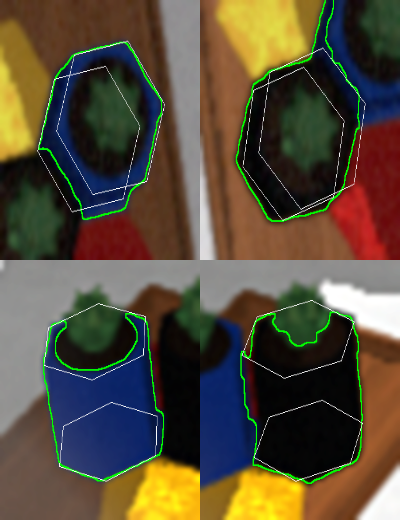

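View pics/c4t.png

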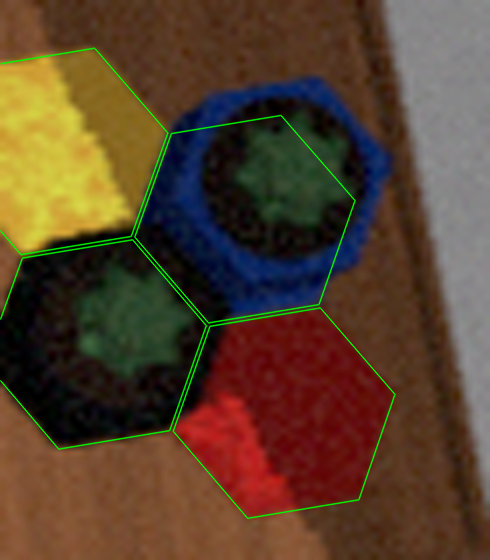

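Blue sits about 2.8 mm toward +x of its pad centre in both cameras. Black is within 0.5 mm in the scene view; its top fit is contaminated by shadow. I'll mend blue in passing after yellow. Now for yellow.

Emit:
drive_tool:
  series:
    - [0.001, 0.002, 0.08, 0, 0, 0, 1]
    - [0.001, 0.002, 0.15, 0, 0, 0, 1]
    - [0.001, 0.002, 0.2, 0, 0, 0, 1]
    - [0.001, 0.002, 0.24, 0, 0, 0, 1]
    - [0.001, 0.002, 0.265, 0, 0, 0, 1]
    - [0.001, 0.002, 0.279, 0, 0, 0, 1]
    - [0.001, 0.002, 0.279, 0, 0, 0, 1]
    - [0.001, 0.002, 0.279, 0, 0, 0, -1]
    - [0.001, 0.002, 0.279, 0, 0, 0, -1]
    - [0.001, 0.002, 0.279, 0, 0, 0, -1]
    - [0.001, 0.002, 0.279, 0, 0, 0, -1]
    - [0.001, 0.002, 0.279, 0, 0, 0, -1]
    - [0.001, 0.002, 0.279, 0, 0, 0, -1]
    - [0.001, 0.002, 0.279, 0, 0, 0, -1]
    - [0.001, 0.002, 0.279, 0, 0, 0, -1]

```text
t: 19.5
position: [0.609, 0.2042, 0.0142]
eef_rot: [[-0.771, 0.637, 0.004], [0.637, 0.771, 0.0], [-0.003, 0.003, -1.0]]
wrist_force: [0.1, -0.4, 7.0]
finger_gap: 0.598
```

```bash
python3 mv.py .607,.2038,.0128,110.4
```

```text
t 19.5 p [609.   204.19  14.21] yaw 50.4 tilt 0.21 F [ 0.1 -0.4  7. ] gap 0.5983 j6 52.4
(0.607, 0.2038, 0.0128, 110.4) -> [0.0026, -0.0032, 0.0028] [0.001, 0.0036, -0.9999] rows>= 9
```

Emit:
drive_tool:
  series:
    - [0, 0, 0, 0, 0, 0, 1]
    - [0, 0, 0, 0, 0, 0, 1]
    - [0, 0, 0, 0, 0, 0, 1]
    - [0, 0, 0, 0, 0, 0, 1]
    - [0, 0, 0, 0, 0, 0, 1]
    - [0, 0, 0, 0, 0, -0.12, 1]
    - [0, 0, 0, 0, 0, -0.24, 1]
    - [0, 0, 0, 0, 0, -0.36, 1]
    - [0, 0, 0, 0, 0, -0.48, 1]
    - [0, 0, 0, 0, 0, -0.6, 1]
    - [0, 0, 0, 0, 0, -0.72, 1]
    - [0, 0, 0.001, 0.001, 0.002, -0.84, 1]
    - [0, 0, 0.002, 0.001, 0.003, -0.95, 1]
    - [0, 0, 0.0028, 0.001, 0.0036, -1, 1]
    - [0, 0, 0.0028, 0.001, 0.0036, -1, 1]
    - [0, 0, 0.0028, 0.001, 0.0036, -1, 1]

```text
t: 20.83
position: [0.6087, 0.2041, 0.0125]
eef_rot: [[-0.938, -0.347, -0.001], [-0.347, 0.938, -0.0], [0.001, 0.0, -1.0]]
wrist_force: [-0.5, -0.4, -1.0]
finger_gap: 0.999
```

Emit:
drive_tool:
  series:
    - [0, 0, 0, 0, 0, 0, -1]
    - [0, 0, 0, 0, 0, 0, -1]
    - [0, 0, 0, 0, 0, 0, -1]
    - [0, 0, 0, 0, 0, 0, -1]
    - [0, 0, 0, 0, 0, 0, -1]
    - [0, 0, 0, 0, 0, 0, -1]
    - [0, 0, 0, 0, 0, 0, -1]
    - [0, 0, 0, 0, 0, 0, -1]

```text
t: 21.5
position: [0.609, 0.2042, 0.0127]
eef_rot: [[-0.938, -0.347, -0.0], [-0.347, 0.938, 0.0], [0.0, 0.0, -1.0]]
wrist_force: [-0.1, 0.2, 0.6]
finger_gap: 0.598
```

```bash
python3 mv.py .609,.204,.165,110.4 .5851,-.128,.165,130.4 .5851,-.128,.06,130.4
```

```text
t 21.5 p [609.03 204.21  12.7 ] yaw 110.31 tilt 0.0 F [-0.1  0.2  0.6] gap 0.5978 j6 -7.5
(0.609, 0.204, 0.165, 110.4) -> [0.0002, -0.0004, -0.3046] [0.0001, -0.0, -0.0015] rows>= 4
(0.5851, -0.128, 0.165, 130.4) -> [0.2755, -0.6065, -0.3046] [0.0001, -0.0, -0.3349] rows>= 9
(0.5851, -0.128, 0.06, 130.4) -> [0.2755, -0.6065, -0.0946] [0.0001, -0.0, -0.3349] rows>= 9
```

Emit:
drive_tool:
  series:
    - [0, 0, -0.04, 0, 0, 0, -1]
    - [0, 0, -0.1, 0, 0, 0, -1]
    - [0, 0, -0.18, 0, 0, 0, -1]
    - [0, 0, -0.26, 0, 0, 0, -1]
    - [0, 0, -0.3046, 0, 0, 0, -1]
    - [0.015, -0.03, -0.3046, 0, 0, -0.02, -1]
    - [0.04, -0.09, -0.3046, 0, 0, -0.05, -1]
    - [0.075, -0.165, -0.3046, 0, 0, -0.1, -1]
    - [0.109, -0.24, -0.3046, 0, 0, -0.14, -1]
    - [0.143, -0.315, -0.3046, 0, 0, -0.18, -1]
    - [0.177, -0.39, -0.3046, 0, 0, -0.22, -1]
    - [0.211, -0.465, -0.3046, 0, 0, -0.26, -1]
    - [0.241, -0.53, -0.3046, 0, 0, -0.3, -1]
    - [0.262, -0.578, -0.3046, 0, 0, -0.32, -1]
    - [0.272, -0.6, -0.3046, 0, 0, -0.3349, -1]
    - [0.2755, -0.6065, -0.3046, 0, 0, -0.3349, -1]
    - [0.2755, -0.6065, -0.28, 0, 0, -0.3349, -1]
    - [0.2755, -0.6065, -0.25, 0, 0, -0.3349, -1]
    - [0.2755, -0.6065, -0.22, 0, 0, -0.3349, -1]
    - [0.2755, -0.6065, -0.2, 0, 0, -0.3349, -1]

```text
t: 23.17
position: [0.5835, -0.1261, 0.1099]
eef_rot: [[-0.761, -0.649, -0.003], [-0.649, 0.761, 0.002], [0.002, 0.004, -1.0]]
wrist_force: [0.2, -0.3, -2.4]
finger_gap: 0.598
```

```bash
python3 mv.py .5851,-.128,.06,130.4
```

```text
t 23.17 p [ 583.53 -126.06  109.94] yaw 130.47 tilt 0.22 F [ 0.2 -0.3 -2.4] gap 0.5979 j6 -58.9
(0.5851, -0.128, 0.06, 130.4) -> [-0.0, -0.0054, 0.0999] [0.0034, -0.0015, 0.0012] rows>= 2
```

Emit:
drive_tool:
  series:
    - [0, -0.0054, 0.03, 0.003, -0.0015, 0.001, -1]
    - [0, -0.0054, 0.055, 0.003, -0.0015, 0.001, -1]
    - [0, -0.0054, 0.07, 0.003, -0.0015, 0.001, -1]
    - [0, -0.0054, 0.07, 0.003, -0.0015, 0.001, -1]
    - [0, -0.0054, 0.07, 0.003, -0.0015, 0.001, -1]
    - [0, -0.0054, 0.07, 0.003, -0.0015, 0.001, -1]

```text
t: 23.67
position: [0.5859, -0.128, 0.0757]
eef_rot: [[-0.761, -0.648, 0.001], [-0.648, 0.761, -0.0], [-0.001, -0.001, -1.0]]
wrist_force: [0.7, -0.5, -2.1]
finger_gap: 0.601
```

```bash
python3 mv.py .5851,-.128,.028,130.4
```

```text
t 23.67 p [ 585.9  -128.05   75.68] yaw 130.43 tilt 0.06 F [ 0.7 -0.5 -2.1] gap 0.6009 j6 -58.9
(0.5851, -0.128, 0.028, 130.4) -> [0.0012, 0.0012, 0.0954] [-0.0007, 0.0007, 0.0005] rows>= 2
```

Emit:
drive_tool:
  series:
    - [0.001, 0.001, 0.02, 0, 0, 0, -1]
    - [0.001, 0.001, 0.045, 0, 0, 0, -1]
    - [0.001, 0.001, 0.068, 0, 0, 0, -1]
    - [0.001, 0.001, 0.085, 0, 0, 0, -1]
    - [0.001, 0.001, 0.0954, 0, 0, 0, -1]
    - [0.001, 0.001, 0.0954, 0, 0, 0, -1]
    - [0.001, 0.001, 0.0954, 0, 0, 0, -1]
    - [0.001, 0.001, 0.0954, 0, 0, 0, -1]
    - [0.001, 0.001, 0.0954, 0, 0, 0, -1]

```text
t: 24.42
position: [0.5859, -0.1282, 0.0286]
eef_rot: [[-0.761, -0.649, 0.002], [-0.649, 0.761, -0.0], [-0.002, -0.002, -1.0]]
wrist_force: [-0.2, -0.5, -0.7]
finger_gap: 0.602
```

```bash
python3 mv.py .5851,-.128,.0192,130.4
```

```text
t 24.42 p [ 585.95 -128.2    28.6 ] yaw 130.43 tilt 0.14 F [-0.2 -0.5 -0.7] gap 0.6018 j6 -59.0
(0.5851, -0.128, 0.0192, 130.4) -> [0.0011, 0.0014, 0.0188] [-0.0018, 0.0014, 0.0005] rows>= 1
```

Emit:
drive_tool:
  series:
    - [0.0013, 0.0016, 0.008, -0.001, 0.001, 0, -1]
    - [0.0013, 0.0016, 0.014, -0.001, 0.001, 0, -1]
    - [0.0013, 0.0016, 0.0184, -0.001, 0.001, 0, -1]
    - [0.0013, 0.0016, 0.0184, -0.001, 0.001, 0, -1]
    - [0.0013, 0.0016, 0.0184, -0.001, 0.001, 0, -1]
    - [0.0013, 0.0016, 0.0184, -0.001, 0.001, 0, -1]

```text
t: 24.92
position: [0.5851, -0.1281, 0.0197]
eef_rot: [[-0.761, -0.649, 0.001], [-0.649, 0.761, -0.0], [-0.001, -0.001, -1.0]]
wrist_force: [0.0, 0.0, 2.2]
finger_gap: 0.598
```

Emit:
drive_tool:
  series:
    - [0, 0, 0, 0, 0, 0, 1]
    - [0, 0, 0, 0, 0, 0, 1]
    - [0, 0, 0, 0, 0, 0, 1]
    - [0, 0, 0, 0, 0, 0, 1]
    - [0, 0, 0, 0, 0, 0, 1]
    - [0, 0, 0, 0, 0, 0, 1]
    - [0, 0, -0.06, 0, 0, 0, 1]
    - [0, 0, -0.13, 0, 0, 0, 1]
    - [0, 0, -0.2, 0, 0, 0, 1]
    - [0, 0, -0.26, 0, 0, 0, 1]
    - [0, 0, -0.26, 0, 0, 0, 1]
    - [0, 0, -0.26, 0, 0, 0, 1]

```text
t: 25.92
position: [0.587, -0.1287, 0.1525]
eef_rot: [[-0.761, -0.648, 0.007], [-0.649, 0.761, -0.002], [-0.004, -0.006, -1.0]]
wrist_force: [-0.2, 0.0, -1.0]
finger_gap: 0.997
```

```bash
python3 mv.py .5664,-.1807,.15,10.4 .40,0.05,.25,90
```

```text
t 25.92 p [ 587.04 -128.69  152.52] yaw 130.43 tilt 0.42 F [-0.2  0.  -1. ] gap 0.9969 j6 -59.0
(0.5664, -0.1807, 0.15, 10.4) -> [0.0989, -0.0524, 0.005] [0.0002, 0.0084, 2.0005] rows>= 17
(0.4, 0.05, 0.25, 90.0) -> [0.0523, 0.5134, -0.1984] [-0.0044, 0.0056, 0.6738] rows>= 7
```

```bash
python3 mv.py .42,.06,.2,70.6
```

```text
t 25.92 p [ 587.04 -128.69  152.52] yaw 130.43 tilt 0.42 F [-0.2  0.  -1. ] gap 0.9969 j6 -59.0
(0.42, 0.06, 0.2, 70.6) -> [0.0092, 0.5033, -0.0981] [-0.0035, 0.0064, 0.9971] rows>= 9
```

Emit:
drive_tool:
  series:
    - [0.009, 0.503, -0.098, -0.003, 0.006, 0.997, 1]
    - [0.009, 0.503, -0.098, -0.003, 0.006, 0.997, 1]
    - [0.009, 0.503, -0.098, -0.003, 0.006, 0.997, 1]
    - [0.009, 0.503, -0.098, -0.003, 0.006, 0.997, 1]
    - [0.009, 0.503, -0.098, -0.003, 0.006, 0.997, 1]
    - [0.009, 0.503, -0.098, -0.003, 0.006, 0.997, 1]
    - [0.009, 0.503, -0.098, -0.003, 0.006, 0.997, 1]
    - [0.009, 0.503, -0.098, -0.003, 0.006, 0.997, 1]
    - [0.009, 0.503, -0.098, -0.003, 0.006, 0.997, 1]
    - [0.009, 0.503, -0.098, -0.003, 0.006, 0.997, 1]
    - [0.009, 0.503, -0.098, -0.003, 0.006, 0.997, 1]

```text
t: 26.83
position: [0.4191, 0.06, 0.1985]
eef_rot: [[-0.944, 0.33, -0.002], [0.33, 0.944, -0.0], [0.002, -0.001, -1.0]]
wrist_force: [-0.1, 0.8, -0.2]
finger_gap: 1.003
```

```bash
python3 chk.py 5 blue black yellow; python3 mv.py
```

```text
top blue [ 569.03 -182.11    9.54] 0.193 rel pad [3.37 0.42]
top black [ 531.04 -142.42   15.46] 0.058 rel pad [ 1.9  -2.35]
top yellow [ 585.74 -129.52   10.71] 0.049 rel pad [1.57 0.16]
scene blue [ 571.7  -181.23   20.8 ] 1.498 rel pad [ 3.13 -0.93]
scene black [ 532.35 -133.87    9.89] 0.362 rel pad [0.   3.73]
scene yellow [ 585.32 -128.39    9.3 ] 0.109 rel pad [-2.13 -0.81]
t 26.93 p [419.58  59.82 198.96] yaw 70.66 tilt 0.09 F [-0.3 -0.7 -0.4] gap 0.9982 j6 18.7
```

View pics/c5.png

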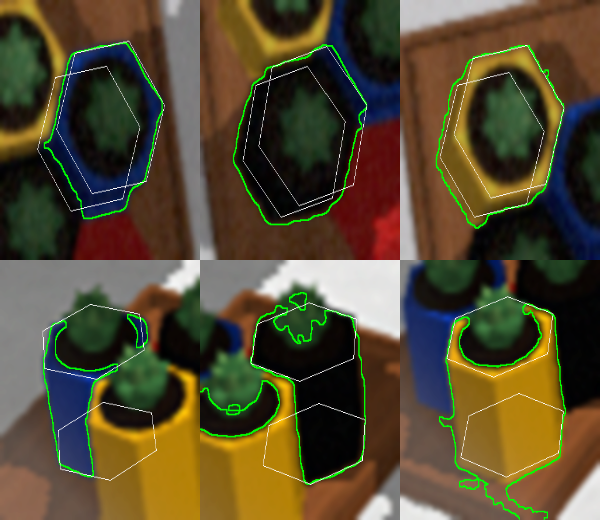

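View pics/c5t.png

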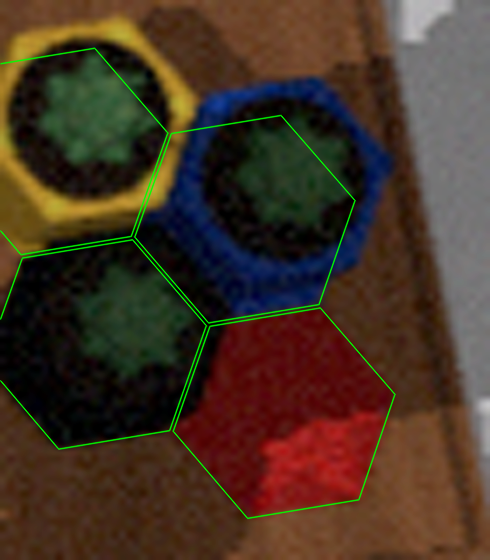

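```bash
python3 mv.py .5664,-.1807,.15,10.4
```

```text
t 26.93 p [419.58  59.82 198.96] yaw 70.66 tilt 0.09 F [-0.3 -0.7 -0.4] gap 0.9982 j6 18.7
(0.5664, -0.1807, 0.15, 10.4) -> [-0.4365, -0.3566, 0.0977] [-0.0015, -0.0007, 1.0043] rows>= 9
```

Emit:
drive_tool:
  series:
    - [-0.4365, -0.3566, 0.0977, -0.0015, 0, 1, 1]
    - [-0.4365, -0.3566, 0.0977, -0.0015, 0, 1, 1]
    - [-0.4365, -0.3566, 0.0977, -0.0015, 0, 1, 1]
    - [-0.4365, -0.3566, 0.0977, -0.0015, 0, 1, 1]
    - [-0.4365, -0.3566, 0.0977, -0.0015, 0, 1, 1]
    - [-0.4365, -0.3566, 0.0977, -0.0015, 0, 1, 1]
    - [-0.4365, -0.3566, 0.0977, -0.0015, 0, 1, 1]
    - [-0.4365, -0.3566, 0.0977, -0.0015, 0, 1, 1]
    - [-0.4365, -0.3566, 0.0977, -0.0015, 0, 1, 1]
    - [-0.4365, -0.3566, 0.0977, -0.0015, 0, 1, 1]
    - [-0.4365, -0.3566, 0.0977, -0.0015, 0, 1, 1]
    - [-0.4365, -0.3566, 0.0977, -0.0015, 0, 1, 1]
    - [-0.4365, -0.3566, 0.0977, -0.0015, 0, 1, 1]
    - [-0.4365, -0.3566, 0.0977, -0.0015, 0, 1, 1]
    - [-0.4365, -0.3566, 0.0977, -0.0015, 0, 1, 1]

```text
t: 28.18
position: [0.5663, -0.1804, 0.1502]
eef_rot: [[-0.186, 0.983, -0.0], [0.983, 0.186, 0.0], [0.0, -0.0, -1.0]]
wrist_force: [0.7, 0.4, -0.3]
finger_gap: 1.0
```

```bash
python3 mv.py .5664,-.1807,.021,10.4
```

```text
t 28.18 p [ 566.35 -180.37  150.22] yaw 10.71 tilt 0.02 F [ 0.7  0.4 -0.3] gap 1.0004 j6 55.4
(0.5664, -0.1807, 0.021, 10.4) -> [-0.0008, 0.0, 0.2584] [-0.0001, -0.0004, 0.0052] rows>= 4
```

Emit:
drive_tool:
  series:
    - [-0.0005, 0, 0.07, 0, 0, 0.0052, 1]
    - [-0.0005, 0, 0.13, 0, 0, 0.0052, 1]
    - [-0.0005, 0, 0.18, 0, 0, 0.0052, 1]
    - [-0.0005, 0, 0.22, 0, 0, 0.0052, 1]
    - [-0.0005, 0, 0.247, 0, 0, 0.0052, 1]
    - [-0.0005, 0, 0.2584, 0, 0, 0.0052, 1]
    - [-0.0005, 0, 0.2584, 0, 0, 0.0052, 1]
    - [-0.0005, 0, 0.2584, 0, 0, 0.0052, 1]
    - [-0.0005, 0, 0.2584, 0, 0, 0.0052, -1]
    - [-0.0005, 0, 0.2584, 0, 0, 0.0052, -1]
    - [-0.0005, 0, 0.2584, 0, 0, 0.0052, -1]
    - [-0.0005, 0, 0.2584, 0, 0, 0.0052, -1]
    - [-0.0005, 0, 0.2584, 0, 0, 0.0052, -1]
    - [-0.0005, 0, 0.2584, 0, 0, 0.0052, -1]
    - [-0.0005, 0, 0.2584, 0, 0, 0.0052, -1]
    - [-0.0005, 0, 0.2584, 0, 0, 0.0052, -1]

```text
t: 29.52
position: [0.5681, -0.1812, 0.0227]
eef_rot: [[-0.181, 0.984, 0.003], [0.984, 0.181, -0.001], [-0.001, 0.003, -1.0]]
wrist_force: [-0.4, 1.1, 6.1]
finger_gap: 0.599
```

```bash
python3 mv.py .5664,-.1807,.021,10.4
```

```text
t 29.52 p [ 568.05 -181.23   22.71] yaw 10.4 tilt 0.19 F [-0.4  1.1  6.1] gap 0.5986 j6 55.7
(0.5664, -0.1807, 0.021, 10.4) -> [0.0016, -0.0031, 0.0034] [0.0028, 0.0014, 0.0001] rows>= 1
```

Emit:
drive_tool:
  series:
    - [0.0008, -0.002, 0.0005, 0.001, 0.001, 0, -1]
    - [0.0014, -0.0036, 0.0005, 0.003, 0.001, 0, -1]
    - [0.0014, -0.0036, 0.0005, 0.003, 0.001, 0, -1]
    - [0.0014, -0.0036, 0.0005, 0.003, 0.001, 0, -1]
    - [0.0014, -0.0036, 0.0005, 0.003, 0.001, 0, -1]

```text
t: 29.93
position: [0.5666, -0.181, 0.0227]
eef_rot: [[-0.181, 0.984, 0.001], [0.984, 0.181, -0.001], [-0.001, 0.001, -1.0]]
wrist_force: [0.6, -0.0, 4.2]
finger_gap: 0.602
```

```bash
python3 mv.py .5664,-.1807,.021,10.4
```

```text
t 29.93 p [ 566.57 -181.03   22.71] yaw 10.4 tilt 0.06 F [ 0.6 -0.   4.2] gap 0.6024 j6 55.7
(0.5664, -0.1807, 0.021, 10.4) -> [0.0007, -0.0002, 0.0034] [0.0005, 0.0008, 0.0] rows>= 1
```

Emit:
drive_tool:
  series:
    - [0, 0, 0, 0, 0, 0, 1]
    - [0, 0, 0, 0, 0, 0, 1]
    - [0, 0, 0, 0, 0, 0, 1]
    - [0, 0, 0, 0, 0, 0, 1]
    - [0, 0, 0, 0, 0, 0, 1]
    - [0, 0, 0, 0, 0, 0, 1]
    - [0, 0, -0.06, 0, 0, 0, 1]
    - [0, 0, -0.13, 0, 0, 0, 1]
    - [0, 0, -0.2, 0, 0, 0, 1]
    - [0, 0, -0.26, 0, 0, 0, 1]
    - [0, 0, -0.28, 0, 0, 0, 1]
    - [0, 0, -0.28, 0, 0, 0, 1]

```text
t: 30.93
position: [0.5691, -0.1821, 0.1667]
eef_rot: [[-0.181, 0.984, 0.008], [0.984, 0.181, -0.004], [-0.005, 0.007, -1.0]]
wrist_force: [0.6, -0.1, 0.4]
finger_gap: 1.002
```

```bash
python3 mv.py .5855,.334,.16,56.5
```

```text
t 30.93 p [ 569.07 -182.07  166.67] yaw 10.41 tilt 0.49 F [ 0.6 -0.1  0.4] gap 1.0021 j6 55.7
(0.5855, 0.334, 0.16, 56.5) -> [1.0093, 0.2186, 0.0097] [0.0042, 0.0072, -0.7683] rows>= 13
```

Emit:
drive_tool:
  series:
    - [1, 0.2186, 0.01, 0.004, 0.007, -0.768, 1]
    - [1, 0.2186, 0.01, 0.004, 0.007, -0.768, 1]
    - [1, 0.2186, 0.01, 0.004, 0.007, -0.768, 1]
    - [1, 0.2186, 0.01, 0.004, 0.007, -0.768, 1]
    - [1, 0.2186, 0.01, 0.004, 0.007, -0.768, 1]
    - [1, 0.2186, 0.01, 0.004, 0.007, -0.768, 1]
    - [1, 0.2186, 0.01, 0.004, 0.007, -0.768, 1]
    - [1, 0.2186, 0.01, 0.004, 0.007, -0.768, 1]
    - [1, 0.2186, 0.01, 0.004, 0.007, -0.768, 1]
    - [1, 0.2186, 0.01, 0.004, 0.007, -0.768, 1]
    - [1, 0.2186, 0.01, 0.004, 0.007, -0.768, 1]
    - [1, 0.2186, 0.01, 0.004, 0.007, -0.768, 1]
    - [1, 0.2186, 0.01, 0.004, 0.007, -0.768, 1]
    - [1, 0.2186, 0.01, 0.004, 0.007, -0.768, 1]
    - [1, 0.2186, 0.01, 0.004, 0.007, -0.768, 1]
    - [1, 0.2186, 0.01, 0.004, 0.007, -0.768, 1]
    - [1, 0.2186, 0.01, 0.004, 0.007, -0.768, 1]

```text
t: 32.35
position: [0.5859, 0.3275, 0.159]
eef_rot: [[-0.833, 0.554, -0.001], [0.554, 0.833, -0.001], [0.0, -0.002, -1.0]]
wrist_force: [0.1, 0.5, 0.2]
finger_gap: 1.001
```

```bash
python3 chk.py 6 blue black yellow;  python3 mv.py .5855,.334,.012,56.5
```

```text
top blue [ 566.26 -181.43   10.76] 0.18 rel pad [0.6 1.1]
top black [ 530.57 -140.95   12.17] 0.065 rel pad [ 1.43 -0.87]
top yellow [ 585.08 -129.22   10.37] 0.046 rel pad [0.91 0.46]
scene blue [ 570.15 -179.52   20.74] 1.503 rel pad [1.58 0.79]
scene black [ 532.67 -134.45   10.01] 0.345 rel pad [0.32 3.15]
scene yellow [ 590.39 -123.27   10.83] 0.102 rel pad [2.94 4.31]
t 32.45 p [586.35 327.76 159.69] yaw 56.37 tilt 0.04 F [-0.1  0.6  0.5] gap 1.0036 j6 57.3
(0.5855, 0.334, 0.012, 56.5) -> [0.0084, 0.0096, 0.2954] [-0.0006, 0.0001, -0.0022] rows>= 4
```

View pics/c6t.png

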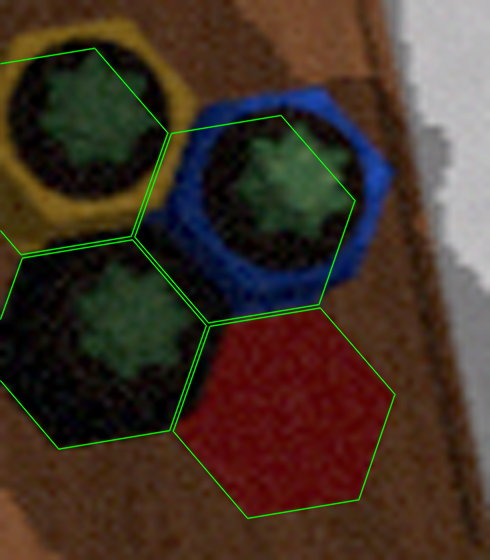

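The top view now puts blue, black and yellow within about 1–1.5 mm of their pads. The blue–yellow gap at (180,150) is even. On to red.

Emit:
drive_tool:
  series:
    - [0.0084, 0.0096, 0.02, 0, 0, -0.002, 1]
    - [0.0084, 0.0096, 0.08, 0, 0, -0.002, 1]
    - [0.0084, 0.0096, 0.15, 0, 0, -0.002, 1]
    - [0.0084, 0.0096, 0.21, 0, 0, -0.002, 1]
    - [0.0084, 0.0096, 0.255, 0, 0, -0.002, 1]
    - [0.0084, 0.0096, 0.28, 0, 0, -0.002, 1]
    - [0.0084, 0.0096, 0.295, 0, 0, -0.002, 1]
    - [0.0084, 0.0096, 0.295, 0, 0, -0.002, 1]
    - [0.0084, 0.0096, 0.295, 0, 0, -0.002, -1]
    - [0.0084, 0.0096, 0.295, 0, 0, -0.002, -1]
    - [0.0084, 0.0096, 0.295, 0, 0, -0.002, -1]
    - [0.0084, 0.0096, 0.295, 0, 0, -0.002, -1]
    - [0.0084, 0.0096, 0.295, 0, 0, -0.002, -1]
    - [0.0084, 0.0096, 0.295, 0, 0, -0.002, -1]
    - [0.0084, 0.0096, 0.295, 0, 0, -0.002, -1]
    - [0.0084, 0.0096, 0.295, 0, 0, -0.002, -1]

```text
t: 33.78
position: [0.5873, 0.3348, 0.0145]
eef_rot: [[-0.834, 0.552, 0.004], [0.552, 0.834, 0.001], [-0.002, 0.003, -1.0]]
wrist_force: [0.4, -0.7, 5.9]
finger_gap: 0.601
```

```bash
python3 mv.py .5875,.3345,.0128,116.4
```

```text
t 33.78 p [587.34 334.84  14.49] yaw 56.49 tilt 0.22 F [ 0.4 -0.7  5.9] gap 0.6008 j6 57.7
(0.5875, 0.3345, 0.0128, 116.4) -> [-0.0006, -0.0004, 0.0034] [0.0013, 0.0036, -0.9985] rows>= 9
```

Emit:
drive_tool:
  series:
    - [0, 0, 0, 0, 0, 0, 1]
    - [0, 0, 0, 0, 0, 0, 1]
    - [0, 0, 0, 0, 0, 0, 1]
    - [0, 0, 0, 0, 0, 0, 1]
    - [0, 0, 0, 0, 0, 0, 1]
    - [0, 0, 0, 0, 0, -0.12, 1]
    - [0, 0, 0, 0, 0, -0.24, 1]
    - [0, 0, 0, 0, 0, -0.36, 1]
    - [0, 0, 0, 0, 0, -0.48, 1]
    - [0, 0, 0, 0, 0, -0.6, 1]
    - [0, 0, 0, 0, 0, -0.72, 1]
    - [0, 0, 0.001, 0.001, 0.002, -0.84, 1]
    - [0, 0, 0.002, 0.001, 0.003, -0.95, 1]
    - [0, 0, 0.0034, 0.001, 0.0036, -0.9985, 1]
    - [0, 0, 0.0034, 0.001, 0.0036, -0.9985, 1]
    - [0, 0, 0.0034, 0.001, 0.0036, -0.9985, 1]

```text
t: 35.12
position: [0.5871, 0.3347, 0.0124]
eef_rot: [[-0.896, -0.443, -0.001], [-0.443, 0.896, 0.0], [0.001, 0.0, -1.0]]
wrist_force: [0.0, -0.5, -0.6]
finger_gap: 1.003
```

Emit:
drive_tool:
  series:
    - [0, 0, 0, 0, 0, 0, -1]
    - [0, 0, 0, 0, 0, 0, -1]
    - [0, 0, 0, 0, 0, 0, -1]
    - [0, 0, 0, 0, 0, 0, -1]
    - [0, 0, 0, 0, 0, 0, -1]
    - [0, 0, 0, 0, 0, 0, -1]
    - [0, 0, 0, 0, 0, 0, -1]
    - [0, 0, 0, 0, 0, 0, -1]

```text
t: 35.78
position: [0.5873, 0.3348, 0.0126]
eef_rot: [[-0.896, -0.443, -0.0], [-0.443, 0.896, 0.0], [-0.0, 0.0, -1.0]]
wrist_force: [0.8, -0.1, 1.5]
finger_gap: 0.603
```

```bash
python3 mv.py .5875,.3347,.165,116.4 .511,-.191,.165,130.4
```

```text
t 35.78 p [587.32 334.83  12.63] yaw 116.31 tilt 0.02 F [ 0.8 -0.1  1.5] gap 0.6027 j6 -2.1
(0.5875, 0.3347, 0.165, 116.4) -> [-0.0002, -0.0003, -0.3047] [0.0003, 0.0, -0.0015] rows>= 4
(0.511, -0.191, 0.165, 130.4) -> [0.6029, -0.875, -0.305] [0.0003, 0.0, -0.2349] rows>= 14
```

Emit:
drive_tool:
  series:
    - [0, 0, -0.04, 0, 0, 0, -1]
    - [0, 0, -0.1, 0, 0, 0, -1]
    - [0, 0, -0.18, 0, 0, 0, -1]
    - [0, 0, -0.26, 0, 0, 0, -1]
    - [0, 0, -0.305, 0, 0, 0, -1]
    - [0.02, -0.03, -0.305, 0, 0, -0.01, -1]
    - [0.055, -0.08, -0.305, 0, 0, -0.03, -1]
    - [0.097, -0.14, -0.305, 0, 0, -0.05, -1]
    - [0.138, -0.2, -0.305, 0, 0, -0.07, -1]
    - [0.179, -0.26, -0.305, 0, 0, -0.09, -1]
    - [0.221, -0.32, -0.305, 0, 0, -0.11, -1]
    - [0.262, -0.38, -0.305, 0, 0, -0.13, -1]
    - [0.303, -0.44, -0.305, 0, 0, -0.15, -1]
    - [0.345, -0.5, -0.305, 0, 0, -0.17, -1]
    - [0.386, -0.56, -0.305, 0, 0, -0.19, -1]
    - [0.427, -0.62, -0.305, 0, 0, -0.21, -1]
    - [0.469, -0.68, -0.305, 0, 0, -0.22, -1]
    - [0.51, -0.74, -0.305, 0, 0, -0.23, -1]
    - [0.548, -0.795, -0.305, 0, 0, -0.2349, -1]
    - [0.58, -0.842, -0.305, 0, 0, -0.2349, -1]

```text
t: 37.45
position: [0.5126, -0.1731, 0.1645]
eef_rot: [[-0.762, -0.647, -0.001], [-0.647, 0.762, 0.0], [0.001, 0.001, -1.0]]
wrist_force: [0.4, -0.2, -0.8]
finger_gap: 0.602
```

```bash
python3 mv.py .511,-.191,.1,130.4
```

```text
t 37.45 p [ 512.63 -173.09  164.46] yaw 130.34 tilt 0.08 F [ 0.4 -0.2 -0.8] gap 0.6019 j6 -65.8
(0.511, -0.191, 0.1, 130.4) -> [0.0256, -0.0253, 0.1289] [0.0011, -0.0008, -0.001] rows>= 2
```

Emit:
drive_tool:
  series:
    - [0.012, -0.012, 0, 0, 0, -0.001, -1]
    - [0.0256, -0.0253, 0.02, 0, 0, -0.001, -1]
    - [0.0256, -0.0253, 0.06, 0, 0, -0.001, -1]
    - [0.0256, -0.0253, 0.1, 0, 0, -0.001, -1]
    - [0.0256, -0.0253, 0.129, 0, 0, -0.001, -1]
    - [0.0256, -0.0253, 0.129, 0, 0, -0.001, -1]
    - [0.0256, -0.0253, 0.129, 0, 0, -0.001, -1]
    - [0.0256, -0.0253, 0.129, 0, 0, -0.001, -1]

```text
t: 38.12
position: [0.5114, -0.1905, 0.1002]
eef_rot: [[-0.761, -0.649, -0.001], [-0.649, 0.761, 0.0], [0.001, 0.001, -1.0]]
wrist_force: [1.2, -0.1, -0.3]
finger_gap: 0.602
```

```bash
python3 mv.py .511,-.191,.028,130.4
```

```text
t 38.12 p [ 511.37 -190.49  100.23] yaw 130.46 tilt 0.06 F [ 1.2 -0.1 -0.3] gap 0.6019 j6 -67.7
(0.511, -0.191, 0.028, 130.4) -> [0.0012, -0.0004, 0.1445] [0.0009, -0.0005, 0.0009] rows>= 2
```

Emit:
drive_tool:
  series:
    - [0.0012, -0.0005, 0.02, 0, 0, 0.001, -1]
    - [0.0012, -0.0005, 0.05, 0, 0, 0.001, -1]
    - [0.0012, -0.0005, 0.08, 0, 0, 0.001, -1]
    - [0.0012, -0.0005, 0.11, 0, 0, 0.001, -1]
    - [0.0012, -0.0005, 0.132, 0, 0, 0.001, -1]
    - [0.0012, -0.0005, 0.1445, 0, 0, 0.001, -1]
    - [0.0012, -0.0005, 0.1445, 0, 0, 0.001, -1]
    - [0.0012, -0.0005, 0.1445, 0, 0, 0.001, -1]
    - [0.0012, -0.0005, 0.1445, 0, 0, 0.001, -1]
    - [0.0012, -0.0005, 0.1445, 0, 0, 0.001, -1]

```text
t: 38.95
position: [0.5119, -0.1915, 0.029]
eef_rot: [[-0.762, -0.648, 0.001], [-0.648, 0.762, -0.0], [-0.0, -0.001, -1.0]]
wrist_force: [-0.6, -0.1, -0.9]
finger_gap: 0.598
```

```bash
python3 mv.py .511,-.191,.0192,130.4
```

```text
t 38.95 p [ 511.92 -191.46   28.96] yaw 130.4 tilt 0.05 F [-0.6 -0.1 -0.9] gap 0.5982 j6 -67.7
(0.511, -0.191, 0.0192, 130.4) -> [0.0008, 0.0019, 0.0195] [-0.0008, 0.0003, 0.0] rows>= 1
```

Emit:
drive_tool:
  series:
    - [0.001, 0.002, 0.008, 0, 0, 0, -1]
    - [0.001, 0.002, 0.014, 0, 0, 0, -1]
    - [0.001, 0.002, 0.019, 0, 0, 0, -1]
    - [0.001, 0.002, 0.019, 0, 0, 0, -1]
    - [0.001, 0.002, 0.019, 0, 0, 0, -1]
    - [0.001, 0.002, 0.019, 0, 0, 0, -1]

```text
t: 39.45
position: [0.5112, -0.1912, 0.0196]
eef_rot: [[-0.762, -0.648, 0.001], [-0.648, 0.762, -0.001], [-0.0, -0.001, -1.0]]
wrist_force: [-0.1, 0.0, 2.3]
finger_gap: 0.598
```

Emit:
drive_tool:
  series:
    - [0, 0, 0, 0, 0, 0, 1]
    - [0, 0, 0, 0, 0, 0, 1]
    - [0, 0, 0, 0, 0, 0, 1]
    - [0, 0, 0, 0, 0, 0, 1]
    - [0, 0, 0, 0, 0, 0, 1]
    - [0, 0, 0, 0, 0, 0, 1]
    - [0, 0, -0.06, 0, 0, 0, 1]
    - [0, 0, -0.13, 0, 0, 0, 1]
    - [0, 0, -0.2, 0, 0, 0, 1]
    - [0, 0, -0.28, 0, 0, 0, 1]
    - [0, 0, -0.28, 0, 0, 0, 1]
    - [0, 0, -0.28, 0, 0, 0, 1]

```text
t: 40.45
position: [0.5135, -0.1923, 0.1631]
eef_rot: [[-0.762, -0.648, 0.008], [-0.648, 0.762, -0.004], [-0.003, -0.008, -1.0]]
wrist_force: [-0.1, 0.3, 0.1]
finger_gap: 0.999
```

```bash
python3 mv.py .40,.25,.25,110
```

```text
t 40.45 p [ 513.5  -192.35  163.14] yaw 130.4 tilt 0.51 F [-0.1  0.3  0.1] gap 0.9986 j6 -67.7
(0.4, 0.25, 0.25, 110.0) -> [-0.4011, 0.8194, -0.1792] [-0.0073, 0.0045, 0.34] rows>= 12
```

Emit:
drive_tool:
  series:
    - [-0.4, 0.819, -0.179, -0.007, 0.004, 0.34, 1]
    - [-0.4, 0.819, -0.179, -0.007, 0.004, 0.34, 1]
    - [-0.4, 0.819, -0.179, -0.007, 0.004, 0.34, 1]
    - [-0.4, 0.819, -0.179, -0.007, 0.004, 0.34, 1]
    - [-0.4, 0.819, -0.179, -0.007, 0.004, 0.34, 1]
    - [-0.4, 0.819, -0.179, -0.007, 0.004, 0.34, 1]
    - [-0.4, 0.819, -0.179, -0.007, 0.004, 0.34, 1]
    - [-0.4, 0.819, -0.179, -0.007, 0.004, 0.34, 1]
    - [-0.4, 0.819, -0.179, -0.007, 0.004, 0.34, 1]
    - [-0.4, 0.819, -0.179, -0.007, 0.004, 0.34, 1]
    - [-0.4, 0.819, -0.179, -0.007, 0.004, 0.34, 1]
    - [-0.4, 0.819, -0.179, -0.007, 0.004, 0.34, 1]
    - [-0.4, 0.819, -0.179, -0.007, 0.004, 0.34, 1]
    - [-0.4, 0.819, -0.179, -0.007, 0.004, 0.34, 1]
    - [-0.4, 0.819, -0.179, -0.007, 0.004, 0.34, 1]

```text
t: 41.7
position: [0.3993, 0.2481, 0.2485]
eef_rot: [[-0.94, -0.341, -0.002], [-0.341, 0.94, -0.002], [0.002, -0.001, -1.0]]
wrist_force: [-0.7, -0.0, 0.5]
finger_gap: 0.999
```

```bash
python3 chk.py 7 blue black yellow red; python3 - <<'E'
from h import *
T=dict(np.load("top7.npz")); S=dict(np.load("scene7.npz"))
W={"blue":(566.4,-181),"black":(530.2,-138.2),"yellow":(585.1,-128.1),"red":(511.1,-191.2)}
draw(T,[],"pics/a.png",(400,200,480,290),6)
draw(S,[],"pics/b.png",(180,165,310,275),5)
a=cv2.imread("pics/a.png");b=cv2.imread("pics/b.png");b=cv2.resize(b,None,fx=540/b.shape[0],fy=540/b.shape[0])
cv2.imwrite("pics/f7.png",cv2.resize(np.hstack([a,b]),None,fx=.7,fy=.7)); cv2.imwrite("pics/top7.png",T["image"][:,:,::-1])
E
python3 mv.py
```

```text
top blue [ 566.23 -181.48   10.86] 0.197 rel pad [0.57 1.04]
top black [ 530.37 -143.      9.57] 0.148 rel pad [ 1.23 -2.93]
top yellow [ 585.09 -129.32    9.28] 0.05 rel pad [0.92 0.35]
top red [ 510.17 -194.09   11.3 ] 0.075 rel pad [-0.46 -1.16]
scene blue [ 570.17 -179.43   20.73] 1.541 rel pad [1.6  0.88]
scene black [ 526.86 -142.73  -20.69] 0.414 rel pad [-5.49 -5.13]
scene yellow [ 589.73 -123.91   12.97] 0.061 rel pad [2.28 3.67]
scene red [ 513.24 -189.26   18.08] 4.886 rel pad [-0.23  1.06]
t 41.8 p [399.68 247.88 248.92] yaw 109.86 tilt 0.08 F [-0.4 -0.6  0. ] gap 0.9945 j6 4.1
```

View pics/f7.png

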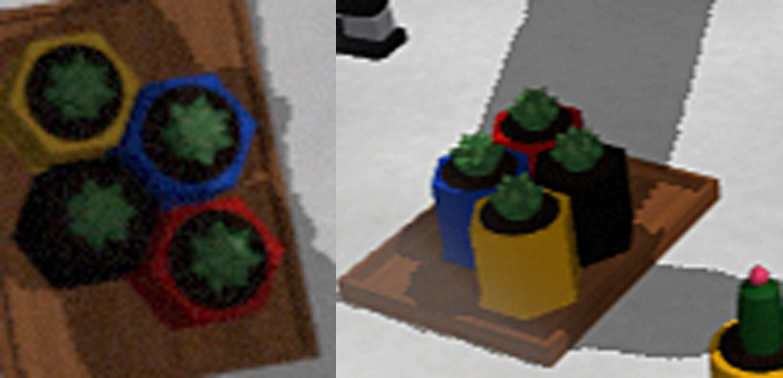

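View pics/c7.png

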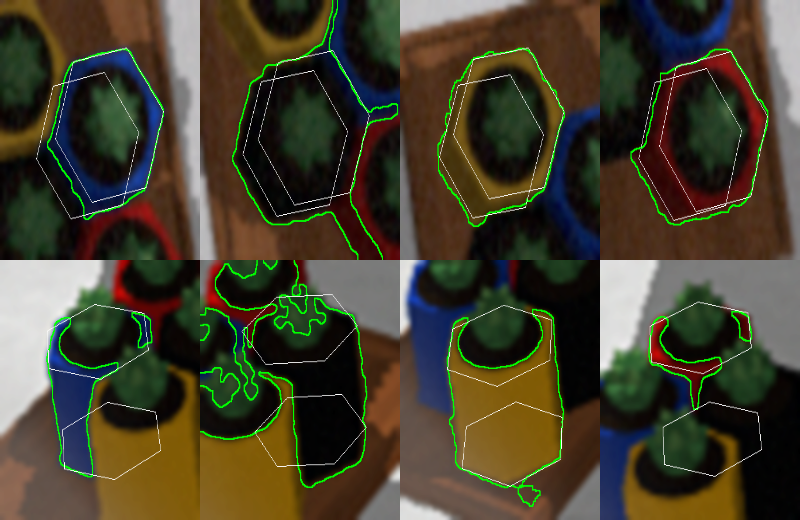

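View pics/top7.png

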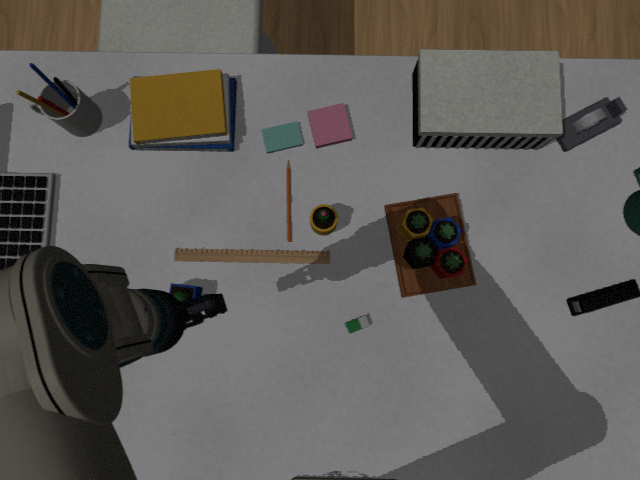

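```bash
python3 - <<'E'
from h import *
T=dict(np.load("top7.npz")); f=cv2.GaussianBlur(T["image"],(0,0),.8).astype(float)
m=((f[...,1]>1.35*f[...,0])&(f[...,1]>1.15*f[...,2])&(f[...,1]>25)).astype(np.uint8)
k,l,s,c=cv2.connectedComponentsWithStats(m); E=T["extrinsics"]; P=[]
for i in range(1,k):
    u,v=c[i]
    if s[i,4]>40 and 395<u<475 and 200<v<290:
        d=E[:3,:3]@[(u-T["cx"])/T["fx"],(v-T["cy"])/T["fy"],1]; t=(.070-E[2,3])/d[2]; P.append(E[:2,3]+t*d[:2]); print(s[i,4],np.round(c[i],1),np.round(P[-1]*1e3,1))
P=np.array(P)*1e3; print(np.round(np.linalg.norm(P[:,None]-P[None],axis=-1),1)); print(P.mean(0))
W=np.array([[585.1,-128.1],[566.5,-181],[530.1,-138.2],[511.2,-191.2]]); print(np.round(np.linalg.norm(W[:,None]-W[None],axis=-1),1))
E
```

```text
141 [418.5 220.6] [ 583.8 -128.7]
165 [446.9 230.4] [ 566.3 -181.3]
144 [423.4 250.4] [ 528.1 -137.5]
152 [453.1 260.5] [ 510.4 -191.9]
[[ 0.  55.4 56.4 96.8]
 [55.4  0.  58.2 56.9]
 [56.4 58.2  0.  57.2]
 [96.8 56.9 57.2  0. ]]
[ 547.13342196 -159.82678952]
[[ 0.  56.1 55.9 97.2]
 [56.1  0.  56.2 56.2]
 [55.9 56.2  0.  56.3]
 [97.2 56.2 56.3  0. ]]
```

```bash
python3 - <<'E'
from station import r
print(r.finish_job())
E
```

```text
the job is handed in; nothing more can be done
None
```

The four six-sided pots are in the tray, each standing on its own colour pad, upright and turned to match the pads. I handed the job in after about 42 s.

I gripped each pot twice, 60° apart, to square it in the jaws, then placed them in the order blue, black, yellow, red. Blue first landed about 2.8 mm off its pad centre. I regripped it and slid it back before placing red.

**Spacing:** from the arm's readings at release, neighbouring pots are 55.9–56.3 mm centre to centre, against the pads' 56 mm, all within about half a degree of each other. That leaves gaps of about 4 mm between faces, which is what the pad spacing gives. An independent check on the plants in the top picture gave 55.4–58.2 mm, the largest being blue to black.

**On the pads:** the top view put blue, yellow and red within about 1.3 mm of their pad centres. Averaged over the four plants, the group sat within about 1.6 mm of the pads' centre.

**Checks that disagreed:**
- In the last top picture, the fit for black gave about 3 mm off its pad. It merged with shadow and dark soil. An earlier clear scene view gave about 0.5 mm, and the plant check about 1–2 mm.
- The last scene-camera fits were unusable, because the pots hide one another.
- The two cameras differed from each other, and from the arm, by up to about 3 mm. I corrected for that using the grip positions and by comparing pots with pads in the same picture.

**Bystanders:** the gripper never went near the round pot or the square pot. The round pot is at the same place in the picture as at the start. The arm partly covered the square pot in the last view, so I did not check that one separately.

The highest wrist force I read was about 7 N.

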